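Load slide carriers into a spring magazine

TASK

Load the two narrow slide carriers into the spring magazine of the slide scanner, one at a time: lay the first flat in the magazine's mouth and press it down until it has snapped under both steel lips and stays there by itself, and only then bring the second and press it in on top in the same way. The slides are glass, so never press on them with more than 15 N, and leave the wide carrier and everything else on the bench where it is.

Things in the scene. Friction and masses are not known exactly. Their poses are not given: they have to be found in the camera images.
- magazine: White spring magazine on a fixed grey foot, 150 x 90 x 6 mm; origin: middle of the foot's underside, z up. The well over it is 83 x 39 mm inside (x, y), open on top, with a sprung lip at each end (x); half a turn makes no difference. The lips' undersides are at z = 44 to 60 mm: this height is set differently each time and is not measured; find it by touch (or see it).
- platform (a joint): Depth of the sprung platform (80 x 36 mm) in the well, m: 0 = empty, its top 0.5 mm below the lips' undersides; about 0.0135 with one carrier held under the lips, 0.0275 with two. Spring 2.6 N + 220 N/m pushes up, damper 60 N s/m: press slowly. Dead stop at 0.0292, less than 2 mm past where the second carrier snaps in: pressing on there soon exceeds the force limit.
- catch_front (a joint): Opening of the steel lip at the -x end, m: 0 = closed. Either lip is 22 mm wide, juts 5 mm into the well, is flat below and slopes up and out by 12 mm above. A carrier pressed down on both slopes drives them outwards (2.6 N + 220 N/m each); they snap back to 0 over its top, with a drop of 1 to 3 N in the pressing force, once it is pressed below the lips' undersides.
- catch_back (a joint): The same for the lip at the +x end. A carrier laid in the mouth rests on both slopes, its underside about 6.7 mm above the lips' undersides, so it must be pressed down about 21 mm from there, with up to 6 to 13 N. The long walls end level with the lips' undersides; corner guides stand 16 mm higher, then flare out, up to 26 mm higher; between them the long sides are open for 68 mm, for fingers.
- carrier_a: Narrow slide carrier, loose, a flat grey plastic holder 80 x 36 x 14 mm (x, y, z), about 60 g, with two glass windows and a solid bar 27 mm wide across the middle. Origin: centre of its underside, x along its length, z up. Either way round fits. Press it about its middle: pressed off-centre it tilts, one end goes under first and the force rises.
- carrier_b: The other narrow slide carrier, the same as carrier_a.
- wide_carrier: Wide slide carrier with four windows, 80 x 62 x 14 mm, does not fit the magazine: leave it. Origin: centre of its underside.
- objective: Microscope objective standing upright, 28 mm diameter, 43 mm high. Leave it.
- oil_bottle: Small bottle, 32 mm diameter, 70 mm high. Leave it.
- petri_dish: Closed petri dish, 93 mm diameter, 17 mm high. Leave it.
- marker: Marker pen lying flat, 130 x 12 x 12 mm, along its x. Leave it.
- beaker: Glass beaker, 64 mm diameter, 85 mm high. Leave it.
- slide_box: Flat blue slide box, 100 x 85 x 30 mm. Leave it.
There are look-alikes about, which are no part of the job. What is shaped like the carrier_b but pink is not meant.

How it is judged:
On the way, in this order (a step that is already met when the one before it is completed fails the run):
1. one narrow carrier has snapped in under both lips while the other is still away from the magazine ((((horizontal distance between carrier_a and magazine below 0.004 m and angle between the z axis of carrier_a and the z axis of magazine, either way round below 0.06 rad and angle between the x axis of carrier_a and the x axis of magazine, either way round below 0.08 rad) and horizontal distance between carrier_b and magazine above 0.08 m) or ((horizontal distance between carrier_b and magazine below 0.004 m and angle between the z axis of carrier_b and the z axis of magazine, either way round below 0.06 rad and angle between the x axis of carrier_b and the x axis of magazine, either way round below 0.08 rad) and horizontal distance between carrier_a and magazine above 0.08 m)) and value of joint platform above 0.0125 m and value of joint each of catch_front, catch_back below 0.0015 m), for 0.2 s.
2. both narrow carriers are in, one on the other, under both lips (horizontal distance between each of carrier_a, carrier_b and magazine below 0.004 m and angle between the z axis of each of carrier_a, carrier_b and the z axis of magazine, either way round below 0.06 rad and angle between the x axis of each of carrier_a, carrier_b and the x axis of magazine, either way round below 0.08 rad and value of joint platform above 0.0262 m and value of joint each of catch_front, catch_back below 0.0015 m), for 0.2 s.
At the end, for the whole second after the job is handed in: Both narrow carriers lie in the magazine under both lips: platform held more than 26.2 mm down, lips closed to 1.5 mm, carriers level to 0.06 rad, in line to 0.08 rad, within 4 mm of the well's middle, at rest, not touched by the robot (all of step 2 and linear speed of each of carrier_a, carrier_b below 0.02 m/s and contact force between the arm and carrier_a below 0.1 N and contact force between the arm and carrier_b below 0.1 N).
It fails at once if one carrier is pressed on the other with more than 15 N (contact force between carrier_a and carrier_b above 15 N).
It fails at once if a carrier is pressed or jammed in the magazine so hard that its contact forces there add up to more than 35 N (contact force between any of carrier_a, carrier_b and magazine above 35 N).
It fails at once if the robot itself bears on the magazine with more than 20 N (contact force between the arm and magazine above 20 N).
It fails at once if a bystander is pushed more than 20 mm from its place (distance of any of wide_carrier, objective, oil_bottle, petri_dish, marker, beaker, slide_box from where it was at the start of the episode above 0.02 m).
It also fails if it takes over 72 s, if anything falls off the work surface, if the arm or the gripper's body presses on something with over 40 N, if the wrist force passes 120 N, or if a joint passes its speed limit or range.

ROBOT

A 7-joint arm with a two-finger parallel gripper is mounted at the origin on the work surface. World frame = base frame: x ahead of the robot, y to its left, z up, the work surface at z = 0. Lengths are in m, angles in rad, forces in N, time in s.
With the tool pointing down it reaches from about 0.425 to 0.925 m from the base axis. Payload 6.8 kg.
Tool frame: the origin (TCP) lies on the centre line of the jaws, within the pads' length; the fingertips stand 17 mm ahead of it and the grasp point (between the pads) lies 2 mm behind it; z points along the fingers, x is the direction in which the jaws open and shut, and the axes are right-handed (so a half turn about z gives the same grasp; the last joint's range is limited). The gripper opens to 85 mm and grips with 20 to 120 N. Pads are 22 mm wide; open, the fingers measure 114 mm over their backs; the gripper's body (76 mm by 85 mm) begins 54 mm behind the grasp point. The pads swing forward as they close: fully open they stand 13 mm farther back than shut.
Start: joints at [1.096, 0.477, 0.022, 1.555, -0.011, 1.109, -0.083], TCP at [0.242, -0.63, 0.227] pointing down, gripper open.
Joint ranges: [-2.96, 2.96], [-0.34, 2.1], [-1.41, 1.46], [0.24, 2.44], [-1.37, 4.51], [0.17, 1.92], [-2.96, 2.96]. Speed limits (rad/s): [2.39, 2.39, 3.14, 3.14, 3.14, 3.14, 3.14].

INTERFACE

Orientations are given as a unit quaternion [w, x, y, z].
In Python, from station import status, read_camera, camera_model, bot gives the robot as it stands.
- The arm moves only by the tool arm_command, never from a script. Its argument "series" is a list of rows, each a list of 3 entries, a list of its own where there are three numbers: the finger opening in mm, from 0 to 85.4, then the shift along the tool's x, y, z in mm, then the turn about the tool's z in rad. In form: [[gripper, [dx, dy, dz], roll], ...]. A call has 1 to 8 rows; each row is the pose to reach, as a shift and turn from the pose commanded when the call began, along the tool's axes at that moment; what a row does not reach only later rows make up. A row lasts 1/8 s, in which the tool goes at most 62.5 mm and 10.7 degrees, less where a joint would pass 70% of its speed; a pose out of reach is approached as far as the arm can. A call with a gripper value outside its range is refused whole. The fingers move at their own pace and stop on an object; "squeeze" is the grip in N (left out, the last holds). Time passes only in rows, so rows that repeat a pose let the fingers close. It gives the time, the measured TCP pose, the force and the opening at its end, in the units of the state.
- status.get_obs(): the state, without advancing time (a new reading comes with each control period).
- read_camera(name): name is "scene" or "side" or "wrist"; returns the picture (420x560x3 uint8, blue, green, red); there is no depth.
- camera_model(name): a dict with "fov_y" (degrees; the focal length in pixels is half the picture's height over the tangent of half this angle, whatever the lens; pixels are square), "cx", "cy" (the principal point, pixels), "k1" (the pictures are not rectified: a ray, as slopes to the right and down, at radius r is drawn at 1 + k1 r^2 times it, then the intrinsics apply), "R" (3x3) and "t" (3): a world point X has camera coordinates R X + t. Camera axes: x right, y down, z forward; pixel columns grow to the right and rows downward; lengths in m; the calibration is good to about 2 mm. A picture is of the moment at which its call begins: read the wrist's pose just before it. camera_model takes no time and is no camera call; for the wrist camera it gives the pose at the moment of the call.
- bot.hand_in(): hands the job in, once; it reports no verdict.
The state is a dict: "t": time; "q": joint angles; "joint_vel": joint speeds; "joint_torque": joint torques, N m; "eef_pos": TCP position; "tool_rot": TCP orientation; "contact_force": force on the tool from outside, world axes, zero at the start; "torque": the same for the moment, N m; "gripper_width": opening from 0.0 (shut) to 1.0 (fully open).
Only numpy, scipy, OpenCV 4.12 (cv2) and the standard library are available. Lean on these libraries where they do the work, as an engineer would, in place of code of your own. Each camera call takes 0.05 s, during which the arm holds its last target.

## Working session

There is one attempt and no reset: what is moved stays moved. The work goes in short steps, Python scripts to look and compute and a tool call to move; the robot and the scene stay as the last step left them, time stands still between calls to the robot, and variables do not carry over. Pictures are saved under pics/ and viewed, and the job is handed in when it is done.

Besides the shell and the picture viewer there is one more tool, called in YAML: its name, and indented under it one key for each argument. arm_command: Moves the arm, as the interface text tells. Its arguments: {"type":"object","properties":{"series":{"type":"array"},"squeeze":{"type":"number"}},"required":["series"]}

```bash
ls; mkdir -p pics; python3 - <<'E'
from station import status, read_camera, camera_model
import cv2,json
print(status.get_obs())
for n in ["scene","side","wrist"]:
    print(n,camera_model(n))
    cv2.imwrite(f"pics/{n}0.png",read_camera(n))
E
```

```text
pics
{'t': 0.0, 'q': array([ 1.09593357,  0.47779007,  0.0223427 ,  1.55642864, -0.01150452,
        1.10927829, -0.0830735 ]), 'joint_vel': array([ 0.00020552,  0.00038781, -0.00021073,  0.00036118,  0.0001886 ,
        0.00056217,  0.0001209 ]), 'joint_torque': array([-1.05639996e-03, -5.96449506e+01,  1.60720691e+00, -2.81198376e+01,
        1.23536252e-02,  9.36062570e-03,  2.28302275e-05]), 'eef_pos': array([ 0.24183002, -0.62957021,  0.22564212]), 'tool_rot': array([-4.48589214e-04,  8.24207219e-01, -5.66287623e-01, -7.66457445e-04]), 'contact_force': array([ 0.31626657, -0.02271804,  0.22754309]), 'torque': array([-0.05546205, -0.00169037,  0.00238393]), 'gripper_width': 1.0010999199972572}
scene {'fov_y': 51.85125153895206, 'cx': 282.5288812786606, 'cy': 206.58442107082533, 'k1': 0.015340792480998464, 'R': array([[ 7.13828102e-01,  7.00320691e-01, -6.08797924e-04],
       [ 4.42936401e-01, -4.52152533e-01, -7.74186949e-01],
       [-5.42454408e-01,  5.52366741e-01, -6.32956711e-01]]), 't': array([-0.34446198, -0.16585038,  1.34999762])}
side {'fov_y': 51.26956182634515, 'cx': 281.5495893010689, 'cy': 214.09199909428835, 'k1': -0.05947935827085812, 'R': array([[ 0.86114284, -0.50834203, -0.00462526],
       [-0.35999288, -0.60336148, -0.7115898 ],
       [ 0.3589403 ,  0.61444552, -0.70257993]]), 't': array([-0.44016724,  0.22370718,  1.11842053])}
wrist {'fov_y': 66.19739572299714, 'cx': 278.8070928828813, 'cy': 208.07842230955185, 'k1': -0.06852327030073697, 'R': array([[ 0.35762768, -0.93386341, -0.0012568 ],
       [-0.8939516 , -0.34273187,  0.28876531],
       [-0.2700981 , -0.10214694, -0.95739909]]), 't': array([-0.67342672, -0.03691391,  0.37901001])}
```

View pics/scene0.png

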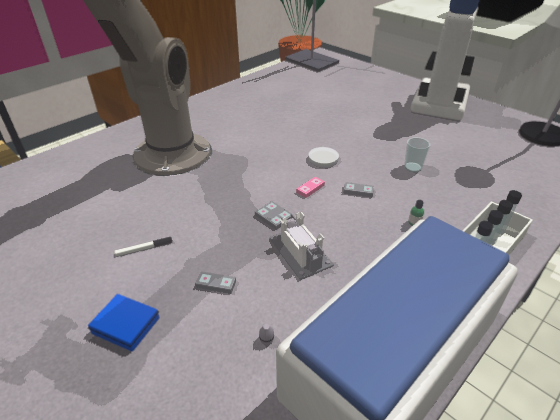

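View pics/side0.png

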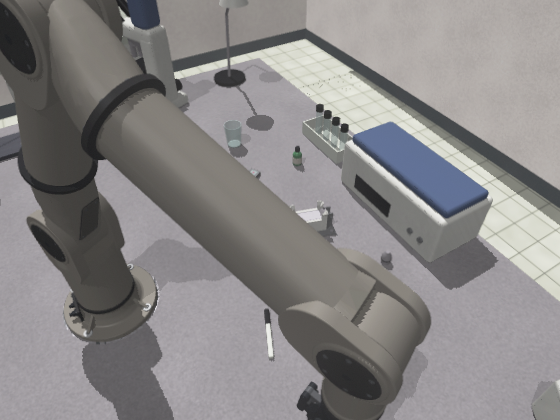

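View pics/wrist0.png

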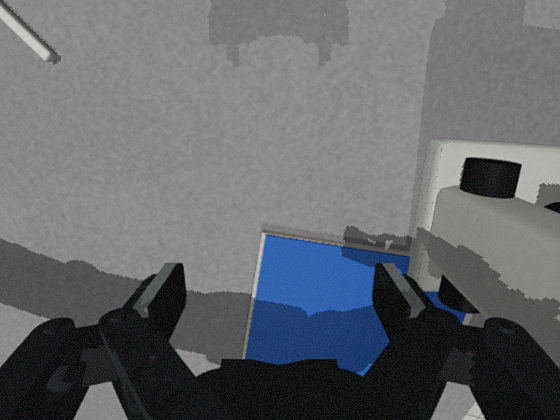

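```bash
cat > h.py <<'E'
from station import status, read_camera, camera_model, bot
import cv2, numpy as np
from scipy.spatial.transform import Rotation as Rn
def KD(m):
    f=210/np.tan(np.radians(m["fov_y"])/2)
    return np.array([[f,0,m["cx"]],[0,f,m["cy"]],[0,0,1.]]),np.array([m["k1"],0,0,0,0.])
def ray(m,px,z):
    """pixels -> world points on plane z"""
    K,D=KD(m); p=cv2.undistortPoints(np.float64(px).reshape(-1,1,2),K,D).reshape(-1,2)
    d=np.c_[p,np.ones(len(p))]@m["R"]; c=-m["R"].T@m["t"]
    return c+d*((z-c[2])/d[:,2])[:,None]
def proj(m,X):
    K,D=KD(m); return cv2.projectPoints(np.float64(X).reshape(-1,1,3),cv2.Rodrigues(m["R"])[0],m["t"],K,D)[0].reshape(-1,2)
def tool():
    o=status.get_obs(); q=o["tool_rot"]; R=Rn.from_quat([q[1],q[2],q[3],q[0]]).as_matrix(); return o,np.array(o["eef_pos"]),R
def plan(xyz,yaw):
    """shift in tool axes mm and roll so tool x aligns with world yaw (mod pi)"""
    o,p,R=tool(); d=R.T@(np.array(xyz)-p)*1e3
    a=np.arctan2(R[1,0],R[0,0]); r=-(yaw-a); r=(r+np.pi/2)%np.pi-np.pi/2
    return np.round(d,1),round(r,4),p.round(4),round(a,4)
def shot(n,name,crop=None,s=1):
    m=camera_model(n); im=read_camera(n)
    out=im
    if crop: x0,y0,x1,y1=crop; out=cv2.resize(im[y0:y1,x0:x1],None,fx=s,fy=s,interpolation=cv2.INTER_CUBIC)
    cv2.imwrite(f"pics/{name}.png",out); return m,im
E
python3 - <<'E'
from h import *
m=camera_model("scene")
for n,p,z in [("A",(215,280),.014),("B",(358,187),.014),("pink",(311,186),.014),("wide",(273,212),.014),("mag",(302,245),.06),("foot",(301,255),.006),("marker",(143,246),.006),("obj",(266,340),0),("box",(124,320),.03),("petri",(323,157),.01)]:
    print(n,ray(m,p,z)[0].round(3))
im=cv2.imread("pics/scene0.png"); cv2.imwrite("pics/c1.png",cv2.resize(im[140:300,180:390],None,fx=3.7,fy=3.7,interpolation=cv2.INTER_CUBIC))
E
```

```text
A [ 0.513 -0.238  0.014]
B [0.53  0.248 0.014]
pink [0.435 0.161 0.014]
wide [0.439 0.009 0.014]
mag [ 0.605 -0.064  0.06 ]
foot [ 0.589 -0.048  0.006]
marker [ 0.302 -0.287  0.006]
obj [ 0.691 -0.258  0.   ]
box [ 0.479 -0.431  0.03 ]
petri [0.359 0.302 0.01 ]
```

View pics/c1.png

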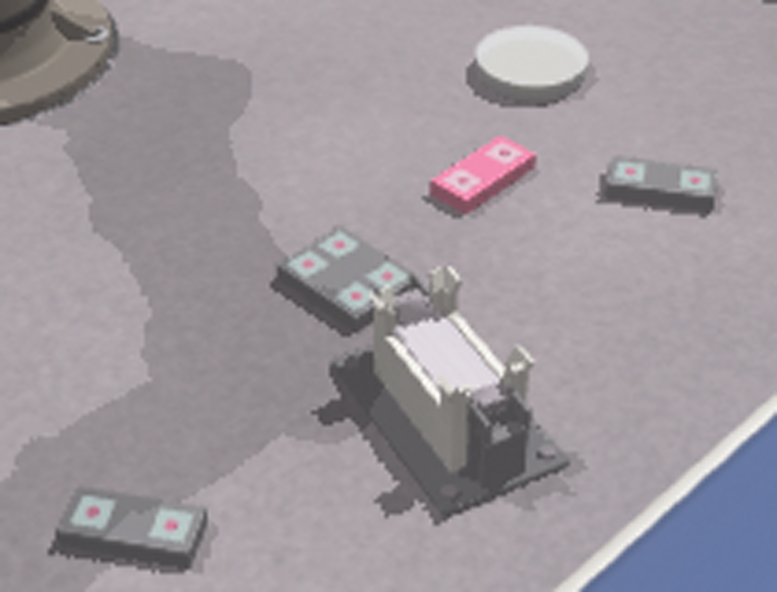

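Two-window grey carriers at (215,282) and (358,189) fit the description. The one at (311,187) is pink, so it's the look-alike, and (273,213) is the four-window wide carrier. The magazine is at about (302,245).

```bash
python3 - <<'E'
from h import *
m=camera_model("scene")
def c(*p): return [(180+x/3.7-.4,140+y/3.7-.4) for x,y in p]
A=ray(m,c((80,489),(207,508),(190,555),(58,538)),.014);B=ray(m,c((613,158),(718,168),(714,198),(604,184)),.014)
for P in (A,B):
    d=P[1]-P[0]; print(P.mean(0).round(4),np.arctan2(d[1],d[0]).round(3),np.linalg.norm(d),np.linalg.norm(P[2]-P[1]))
W=ray(m,c((375,388),(459,500)),.03); print("foot")
F=ray(m,c((330,360),(437,520),(570,460)),.006)
print(F, [np.arctan2(*(b-a)[[1,0]]).round(3) for a,b in zip(F[:-1],F[1:])])
print(plan([.50,-.25,.27],0), tool()[2].round(3))
mw=camera_model("wrist"); o,p,R=tool()
print("cam in tool",R.T@(-mw["R"].T@mw["t"]-p)," axes",(R.T@mw["R"].T).round(3))
E
```

```text
[ 0.5153 -0.2386  0.014 ] 0.583 0.07807625166438892 0.03585515214252759
[0.5325 0.2477 0.014 ] 0.611 0.07816672464561547 0.03794932517231536
foot
[[ 0.49223012 -0.05742323  0.006     ]
 [ 0.63559011 -0.10877125  0.006     ]
 [ 0.66101684 -0.016628    0.006     ]] [np.float64(-0.344), np.float64(1.302)]
(array([-261.9, -377.1,  -43.8]), np.float64(-1.204), array([ 0.2419, -0.6297,  0.2259]), np.float64(-1.204)) [[ 0.359 -0.933 -0.001]
 [-0.933 -0.359  0.001]
 [-0.001  0.    -1.   ]]
cam in tool [-0.00072227 -0.07336679 -0.14695891]  axes [[ 1.    -0.001  0.   ]
 [ 0.001  0.957  0.289]
 [-0.    -0.289  0.957]]
```

arm_command:
  series:
    - [85,[-33,-47,-3],-0.03]
    - [85,[-66,-94,-6],-0.06]
    - [85,[-99,-141,-9],-0.09]
    - [85,[-132,-188,-12],-0.12]
    - [85,[-165,-235,-15],-0.15]
    - [85,[-198,-282,-18],-0.18]
    - [85,[-231,-330,-20],-0.2]
    - [85,[-262,-377,-22],-0.216]

```text
t: 1.15
eef_pos: [0.5007, -0.2486, 0.2487]
tool_rot: [0.0, 0.881, -0.474, 0.0]
contact_force: [0.3, -0.8, 0.6]
gripper_width: 0.995
```

arm_command:
  series:
    - [85,[0,0,0],0]
    - [85,[0,0,0],0]

```text
t: 1.4
eef_pos: [0.4996, -0.2508, 0.2483]
tool_rot: [0.0, 0.88, -0.474, -0.0]
contact_force: [0.3, 0.1, 0.0]
gripper_width: 0.994
```

```bash
python3 - <<'E'
from h import *
shot("wrist","w1"); shot("side","s1"); print(plan([.5153,-.2386,.2],.583+1.571))
E
```

```text
(array([ -2.2, -21. ,  48.3]), np.float64(-0.0032), array([ 0.499 , -0.252 ,  0.2483]), np.float64(-0.9908))
```

View pics/w1.png

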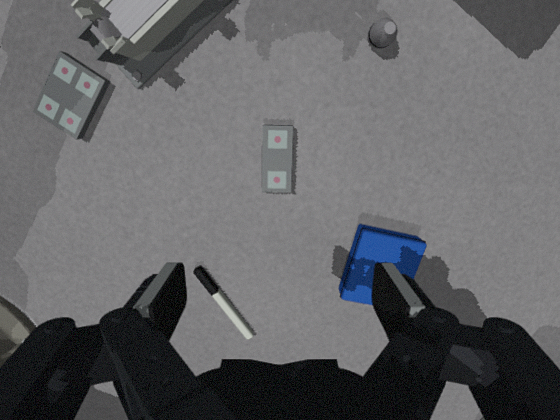

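View pics/s1.png

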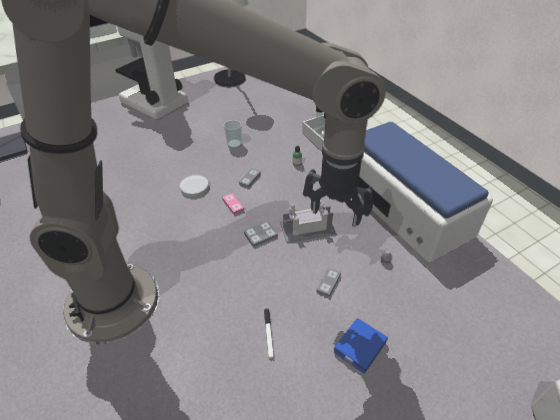

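The wrist view shows the narrow carrier at (278,158), the wide one at (72,95), and the magazine partly in view at the top left. The side view shows both grey narrow carriers clear of everything.

```bash
cat >> h.py <<'E'
def carrier(im,m,box,zt=.014,name=None):
    """centre+yaw of a carrier from the pink dots at the windows' centres inside box"""
    x0,y0,x1,y1=box; h=cv2.cvtColor(im,cv2.COLOR_BGR2HSV)[y0:y1,x0:x1]
    mk=((h[...,1]>55)&((h[...,0]>160)|(h[...,0]<12))&(h[...,2]>60)).astype(np.uint8)
    n,l,s,c=cv2.connectedComponentsWithStats(mk); k=[i for i in range(1,n) if s[i,4]>=4]
    k=sorted(k,key=lambda i:-s[i,4])[:2]; P=c[k]+[x0,y0]; W=ray(m,P,zt); d=W[1]-W[0]
    return P.round(1),W.mean(0),np.arctan2(d[1],d[0]),np.linalg.norm(d)
E
python3 - <<'E'
from h import *
im=cv2.imread("pics/w1.png"); m=camera_model("wrist")
print(carrier(im,m,(255,115,300,200)))
im=cv2.imread("pics/scene0.png"); ms=camera_model("scene")
print(carrier(im,ms,(190,265,240,300))); print(carrier(im,ms,(340,178,380,200)))
im=cv2.imread("pics/s1.png"); ms=camera_model("side")
print(carrier(im,ms,(310,260,345,300))); print(carrier(im,ms,(238,165,265,190)))
w=cv2.imread("pics/w1.png");cv2.imwrite("pics/c2.png",cv2.resize(w[100:210,230:330],None,fx=5,fy=5,interpolation=cv2.INTER_CUBIC))
E
```

```text
(array([[276.3, 179.1],
       [277.2, 139. ]]), array([ 0.51274309, -0.2391546 ,  0.014     ]), np.float64(0.5563658000417471), np.float64(0.04762653130736376))
(array([[204.7, 277.8],
       [226. , 281.5]]), array([ 0.51232227, -0.23733581,  0.014     ]), np.float64(0.5587895501049589), np.float64(0.04835783076813118))Traceback (most recent call last):
  File "<stdin>", line 5, in <module>
  File "h.py", line 31, in carrier
    k=sorted(k,key=lambda i:-s[i,4])[:2]; P=c[k]+[x0,y0]; W=ray(m,P,zt); d=W[1]-W[0]
                                                            ~~~^^^^^^^^
  File "h.py", line 9, in ray
    K,D=KD(m); p=cv2.undistortPoints(np.float64(px).reshape(-1,1,2),K,D).reshape(-1,2)
                 ~~~~~~~~~~~~~~~~~~~^^^^^^^^^^^^^^^^^^^^^^^^^^^^^^^^^^^^
cv2.error: OpenCV(4.12.0) /io/opencv/modules/calib3d/src/undistort.dispatch.cpp:347: error: (-215:Assertion failed) CV_IS_MAT(_src) && CV_IS_MAT(_dst) && (_src->rows == 1 || _src->cols == 1) && (_dst->rows == 1 || _dst->cols == 1) && _src->cols + _src->rows - 1 == _dst->rows + _dst->cols - 1 && (CV_MAT_TYPE(_src->type) == CV_32FC2 || CV_MAT_TYPE(_src->type) == CV_64FC2) && (CV_MAT_TYPE(_dst->type) == CV_32FC2 || CV_MAT_TYPE(_dst->type) == CV_64FC2) in function 'cvUndistortPointsInternal'
```

```bash
python3 - <<'E'
from h import *
w=cv2.imread("pics/w1.png");cv2.imwrite("pics/c2.png",cv2.resize(w[100:210,230:330],None,fx=5,fy=5,interpolation=cv2.INTER_CUBIC))
print(plan([.615,-.045,.26],-1.87))
E
```

```text
(array([-109.5, -210.5,  -11.9]), np.float64(0.8792), array([ 0.499 , -0.252 ,  0.2483]), np.float64(-0.9908))
```

View pics/c2.png

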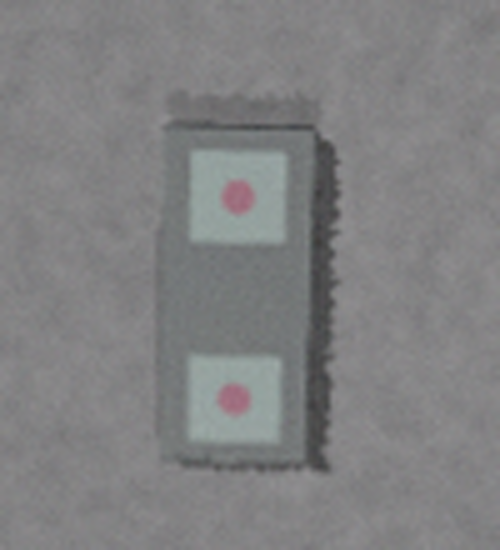

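The crop confirms a grey narrow carrier with two windows and a bar. Next I'll survey the magazine from above.

arm_command:
  series:
    - [85,[-18,-35,-2],0.15]
    - [85,[-36,-70,-4],0.3]
    - [85,[-55,-105,-6],0.45]
    - [85,[-73,-140,-8],0.6]
    - [85,[-91,-175,-10],0.75]
    - [85,[-109.5,-210.5,-12],0.879]
    - [85,[-109.5,-210.5,-12],0.879]
    - [85,[-109.5,-210.5,-12],0.879]

```text
t: 2.5
eef_pos: [0.6151, -0.0451, 0.2603]
tool_rot: [-0.001, -0.594, 0.804, -0.0]
contact_force: [0.5, -0.6, -0.7]
gripper_width: 0.996
```

```bash
python3 - <<'E'
from h import *
import pickle
m,im=shot("wrist","w2"); pickle.dump(m,open("w2.pkl","wb")); print(tool()[1:])
E
```

```text
(array([ 0.61497074, -0.04546325,  0.26034238]), array([[-2.94106432e-01, -9.55772398e-01, -7.27270772e-04],
       [-9.55771890e-01,  2.94107081e-01, -1.05774894e-03],
       [ 1.22486272e-03,  3.84014194e-04, -9.99999176e-01]]))
```

View pics/w2.png

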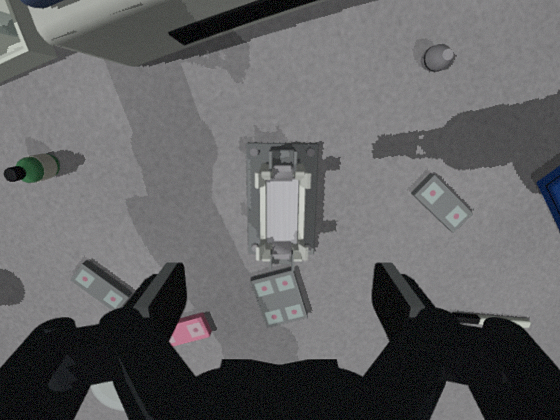

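Magazine is centred at about (284,205), with its length running vertically in the picture; the second carrier is at (100,288). I'll enlarge it.

```bash
python3 - <<'E'
import cv2,numpy as np
w=cv2.imread("pics/w2.png");a=cv2.resize(w[130:275,235:335],None,fx=5,fy=5,interpolation=cv2.INTER_CUBIC)[:,:]
a=cv2.resize(w[130:275,235:335],None,fx=4,fy=4,interpolation=cv2.INTER_CUBIC)
a=np.clip(a*1.3,0,255).astype(np.uint8)
s=cv2.imread("pics/scene0.png")[205:280,262:338]; s=cv2.resize(s,None,fx=5,fy=5,interpolation=cv2.INTER_CUBIC)
o=np.zeros((580,790,3),np.uint8); o[:580,:400]=a; o[:375,405:785]=s; cv2.imwrite("pics/c3.png",o)
E
```

```text
(no output)
```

View pics/c3.png

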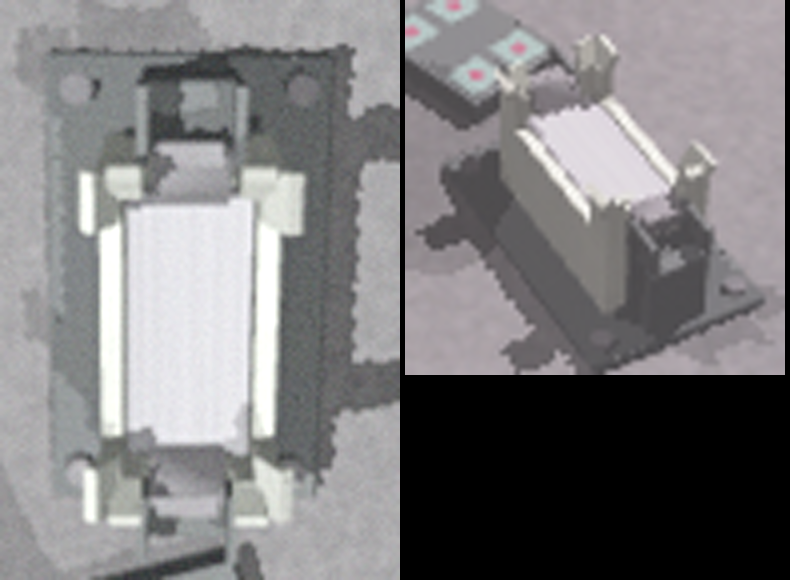

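```bash
python3 - <<'E'
from h import *
import pickle
m=pickle.load(open("w2.pkl","rb"))
def c(*p): return [(235+x/4-.4,130+y/4-.4) for x,y in p]
def ang(a,b): d=b-a; return np.arctan2(d[1],d[0])
F=ray(m,c((46,52),(326,52),(322,492),(52,492)),.006)
print("foot",F.mean(0),np.linalg.norm(F-np.roll(F,-1,0),axis=1),ang(F[3],F[0]),ang(F[2],F[1]))
H=ray(m,c((77,90),(302,88)),.006); print("holes mid",H.mean(0),np.linalg.norm(H[1]-H[0]),ang(H[0],H[1])+np.pi/2-np.pi)
for L in (.044,.048,.052,.056,.06):
    P=ray(m,c((125,203),(252,203),(247,445),(128,445)),L); w=ray(m,c((122,240),(256,240),(124,420),(254,420)),L)
    print(L,"plat",P.mean(0).round(4),np.linalg.norm(P-np.roll(P,-1,0),axis=1).round(4),"wall",w.mean(0).round(4),np.linalg.norm(w[1]-w[0]).round(4),np.linalg.norm(w[3]-w[2]).round(4),"outer",np.linalg.norm(np.diff(ray(m,c((99,330),(280,330)),L),axis=0)).round(4), ang(w[2],w[0]).round(3),ang(w[3],w[1]).round(3))
E
```

```text
foot [ 0.57827835 -0.03696699  0.006     ] [0.08610009 0.1474675  0.09182459 0.1473372 ] -0.31376504283457324 -0.2749305948612719
holes mid [ 0.63761852 -0.05604665  0.006     ] 0.06969178559781858 -3.431448730223077
0.044 plat [ 0.5752 -0.0361  0.044 ] [0.0365 0.0749 0.0362 0.0749] wall [ 0.5738 -0.036   0.044 ] 0.0388 0.0393 outer 0.0535 -0.3 -0.292
0.048 plat [ 0.5765 -0.0364  0.048 ] [0.0361 0.0741 0.0358 0.074 ] wall [ 0.5751 -0.0363  0.048 ] 0.0384 0.0388 outer 0.0529 -0.3 -0.292
0.052 plat [ 0.5777 -0.0368  0.052 ] [0.0357 0.0732 0.0354 0.0732] wall [ 0.5763 -0.0366  0.052 ] 0.0379 0.0384 outer 0.0523 -0.3 -0.292
0.056 plat [ 0.5789 -0.0371  0.056 ] [0.0353 0.0724 0.035  0.0724] wall [ 0.5775 -0.037   0.056 ] 0.0375 0.038 outer 0.0517 -0.3 -0.292
0.06 plat [ 0.5801 -0.0374  0.06  ] [0.0349 0.0716 0.0346 0.0716] wall [ 0.5787 -0.0373  0.06  ] 0.0371 0.0375 outer 0.0512 -0.3 -0.292
```

```bash
python3 - <<'E'
from h import *
print(plan([.5127,-.2388,.08],.556-np.pi/2))
E
```

```text
(array([214.6,  40.8, 180.6]), np.float64(-0.8545), array([ 0.615 , -0.0455,  0.2603]), np.float64(-1.8693))
```

arm_command:
  series:
    - [50,[43,8,0],-0.15]
    - [50,[86,16,5],-0.3]
    - [50,[130,25,20],-0.45]
    - [50,[175,33,50],-0.6]
    - [50,[214.6,40.8,90],-0.75]
    - [50,[214.6,40.8,140],-0.8545]
    - [50,[214.6,40.8,180],-0.8545]
    - [50,[214.6,40.8,180],-0.8545]
  squeeze: 25

```text
t: 3.55
eef_pos: [0.5104, -0.2373, 0.0781]
tool_rot: [0.001, 0.874, -0.486, -0.003]
contact_force: [-0.5, -0.0, 0.7]
gripper_width: 0.586
```

```bash
python3 - <<'E'
from h import *
m,im=shot("wrist","w3")
print(plan([.5127,-.2388,.018],.556-np.pi/2),status.get_obs()["gripper_width"])
E
```

```text
(array([ 1.3,  0.3, 62.3]), np.float64(0.0003), array([ 0.5124, -0.2375,  0.0803]), np.float64(-1.0145)) 0.5868741968113778
```

View pics/w3.png

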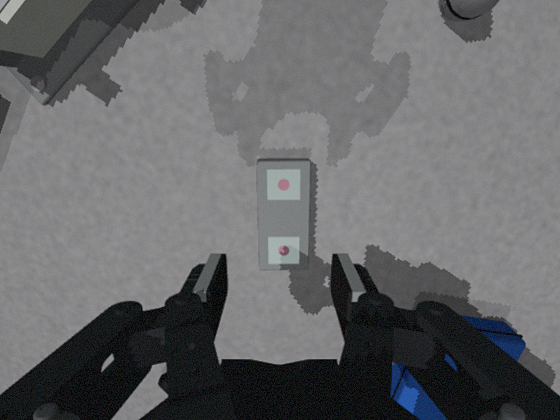

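```bash
python3 - <<'E'
from h import *
im=cv2.imread("pics/w3.png"); P,c,y,l=carrier(im,camera_model("wrist"),(250,150,320,275)); print(P,c,y,l,plan([c[0],c[1],.018],y-np.pi/2))
E
```

```text
[[283.3 184.4]
 [283.4 250. ]] [ 0.51508209 -0.23858232  0.014     ] -2.580916924723219 0.048343712422079486 (array([ 2.4, -1.8, 62.3]), np.float64(-0.0044), array([ 0.5124, -0.2375,  0.0803]), np.float64(-1.0145))
```

arm_command:
  series:
    - [50,[2,-1.2,25],-0.002]
    - [50,[2,-1.2,45],-0.002]
    - [50,[2,-1.2,58],-0.002]
    - [50,[2,-1.2,62],-0.002]
    - [50,[2,-1.2,62],-0.002]
    - [30,[2,-1.2,62],-0.002]
    - [30,[2,-1.2,62],-0.002]
    - [30,[2,-1.2,62],-0.002]
  squeeze: 25

```text
t: 4.6
eef_pos: [0.5161, -0.2375, 0.0189]
tool_rot: [-0.0, 0.875, -0.484, 0.0]
contact_force: [0.3, 0.9, 0.7]
gripper_width: 0.351
```

arm_command:
  series:
    - [30,[0,0,0],0]
    - [30,[0,0,0],0]
    - [30,[0,0,-10],0]
    - [30,[0,0,-30],0]
    - [30,[0,0,-60],0]
    - [30,[0,0,-90],0]
    - [30,[0,0,-120],0]
    - [30,[0,0,-120],0]

```text
t: 5.6
eef_pos: [0.5178, -0.2381, 0.1417]
tool_rot: [-0.0, 0.875, -0.484, 0.003]
contact_force: [-0.2, 0.3, -1.0]
gripper_width: 0.352
```

```bash
python3 - <<'E'
from h import *
m,im=shot("wrist","w4");
print(plan([.578,-.037,.138],-.296-np.pi/2),status.get_obs()["gripper_width"])
E
```

```text
(array([-137.5, -158.6,    2. ]), np.float64(0.8561), array([ 0.5167, -0.2378,  0.1401]), np.float64(-1.0107)) 0.34846839219330555
```

View pics/w4.png

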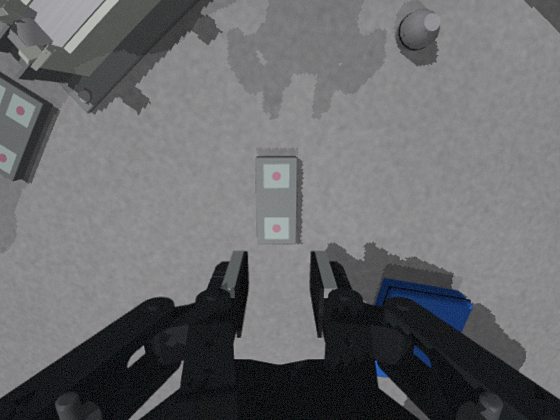

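The grasp missed: the carrier is still on the bench at (277,202), between the fingers. I'll check whether the miss was sideways or in height.

```bash
python3 - <<'E'
from h import *
im=cv2.imread("pics/w4.png"); m=camera_model("wrist"); P,c,y,l=carrier(im,m,(250,150,310,250)); print(P,c,y,l,plan([c[0],c[1],.018],y-np.pi/2))
o,p,R=tool()
for z in (0,.017,.0): print(z,proj(m,p+R@[0,0,z]))
print(proj(m,p+R@[.015,0,.017]),proj(m,p+R@[.015,-.011,.017]),proj(m,p+R@[.015,.011,.017]),proj(m,[[p[0],p[1],.014]]))
m,im=shot("scene","sc4",(160,220,300,330),5)
P,c,y,l=carrier(im,m,(190,265,240,300));print(P,c,y,l)
E
```

```text
[[276.  175.7]
 [276.1 227.9]] [ 0.51229542 -0.23717723  0.014     ] -2.5829850898067614 0.047705310724142955 (array([ -3.1,   3.6, 122.1]), np.float64(0.0015), array([ 0.5167, -0.2378,  0.1401]), np.float64(-1.0107))
0 [[280.32060165 263.60190701]]
0.017 [[280.17889395 249.71307619]]
0.0 [[280.32060165 263.60190701]]
[[307.24990322 249.66304918]] [[307.76735949 231.08348589]] [[306.73911976 267.53858586]] [[279.31707012 198.68145785]]
[[204.7 277.8]
 [226.  281.5]] [ 0.51232227 -0.23733581  0.014     ] 0.5587895501049589 0.04835783076813118
```

View pics/sc4.png

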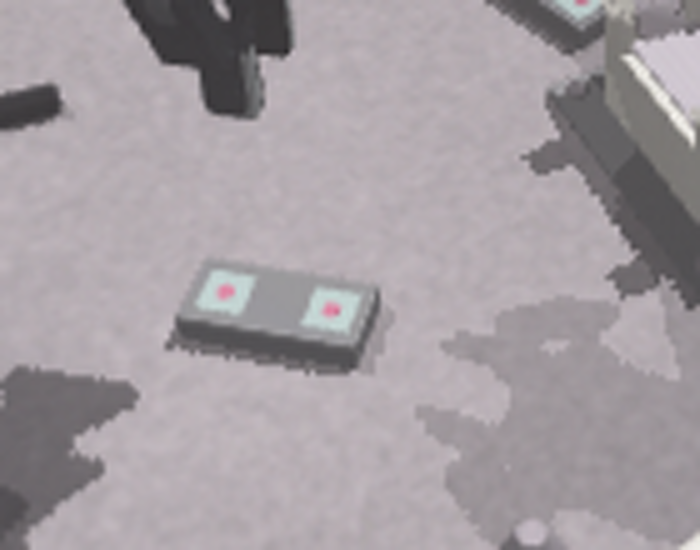

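```bash
python3 - <<'E'
from h import *
m=camera_model("scene"); o,p,R=tool()
for z in (-.02,0,.017):
  for x in (-.015,.015): print(z,x,proj(m,p+R@[x,0,z]))
m,im=shot("scene","sc5",(170,180,280,300),5)
E
```

```text
-0.02 -0.015 [[211.60648952 225.76384005]]
-0.02 0.015 [[206.29881129 235.98145775]]
0 -0.015 [[212.65300453 233.24555032]]
0 0.015 [[207.45272602 243.51281755]]
0.017 -0.015 [[213.51823606 239.43496086]]
0.017 0.015 [[208.40607552 249.73891938]]
```

View pics/sc5.png

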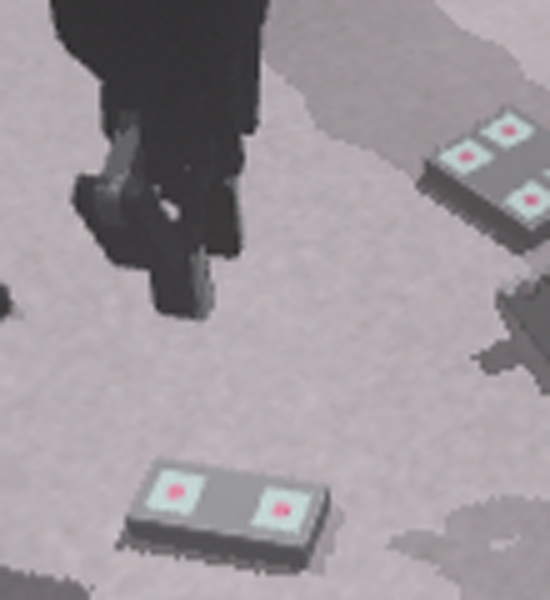

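The scene view puts the fingertips at (208,243), roughly level with the reported TCP rather than 17 mm ahead of it. So the fingers closed above the carrier, and I'll go lower while watching the force.

```bash
python3 - <<'E'
from h import *
print(plan([.5127,-.2378,.010],.558-np.pi/2))
E
```

```text
(array([ -0.9,   2.4, 128.2]), np.float64(0.0022), array([ 0.5154, -0.2373,  0.1382]), np.float64(-1.0106))
```

arm_command:
  series:
    - [46,[-1,2,50],0.002]
    - [46,[-1,2,95],0.002]
    - [46,[-1,2,115],0.002]
    - [46,[-1,2,122],0.002]
    - [46,[-1,2,127],0.002]
    - [46,[-1,2,127],0.002]
  squeeze: 25

```text
t: 6.5
eef_pos: [0.514, -0.2378, 0.012]
tool_rot: [-0.0, 0.875, -0.485, 0.0]
contact_force: [0.1, 0.0, 0.2]
gripper_width: 0.538
```

```bash
python3 - <<'E'
from h import *
m,im=shot("scene","sc6",(170,220,270,310),6); print(tool()[1],status.get_obs()["contact_force"])
m,im=shot("wrist","w6")
E
```

```text
[ 0.51422641 -0.23789281  0.01225194] [ 1.21944913 -0.68521699  0.33255673]
```

View pics/sc6.png

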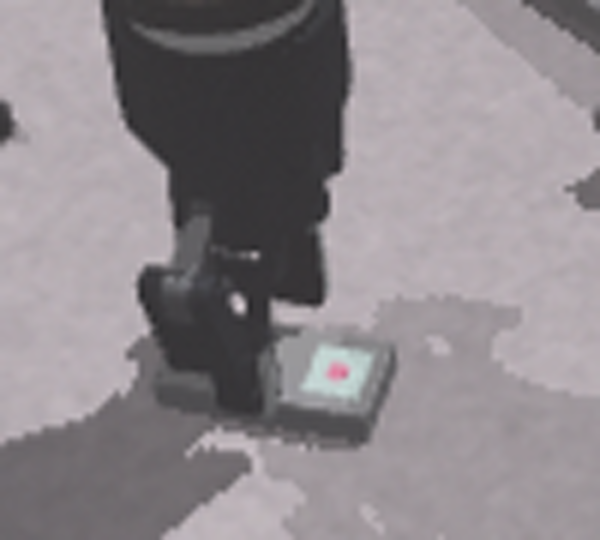

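View pics/w6.png

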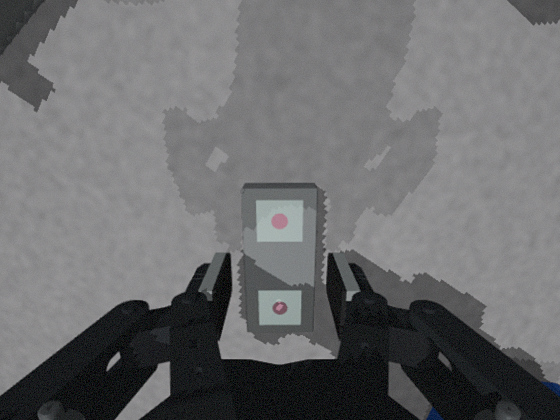

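```bash
python3 - <<'E'
from h import *
im=cv2.imread("pics/w6.png"); m=camera_model("wrist"); P,c,y,l=carrier(im,m,(250,180,320,330)); print(P,c,y,l,plan([c[0],c[1],.01],y-np.pi/2))
o,p,R=tool()
for z in (-.004,.0,.006): print(z,[proj(m,p+R@[.023,yy,z])[0].round(0) for yy in (-.011,0,.011)])
ms=camera_model("scene")
for z in (-.004,.0,.006,.012): print(z,[((proj(ms,p+R@[.023,yy,z])[0]-[170,220])*6).round(0) for yy in (-.011,0,.011)])
E
```

```text
[[279.1 220.7]
 [279.6 307.5]] [ 0.51351103 -0.23787347  0.014     ] -2.5784143807896043 0.04802241773838626 (array([-0.5,  0.6,  2.4]), np.float64(-0.0049), array([ 0.5143, -0.2379,  0.0124]), np.float64(-1.0126))
-0.004 [array([328., 247.]), array([327., 267.]), array([326., 287.])]
0.0 [array([327., 243.]), array([326., 263.]), array([325., 283.])]
0.006 [array([325., 239.]), array([324., 258.]), array([323., 277.])]
-0.004 [array([281., 411.]), array([251., 406.]), array([222., 401.])]
0.0 [array([282., 419.]), array([253., 414.]), array([223., 408.])]
0.006 [array([284., 430.]), array([254., 425.]), array([225., 420.])]
0.012 [array([285., 441.]), array([256., 436.]), array([227., 431.])]
```

The carrier is well centred, but the tips (scene crop around (240,408)) are only about 11 mm above the bench. Lowering a further 8 mm, then gripping.

arm_command:
  series:
    - [46,[-0.5,0.5,4],0]
    - [46,[-0.5,0.5,8],0]
    - [46,[-0.5,0.5,8],0]

```text
t: 6.98
eef_pos: [0.5127, -0.2374, 0.0033]
tool_rot: [0.0, 0.875, -0.485, -0.0]
contact_force: [-1.3, -0.3, 0.6]
gripper_width: 0.539
```

arm_command:
  series:
    - [28,[0,0,0],0]
    - [28,[0,0,0],0]
    - [28,[0,0,0],0]
    - [28,[0,0,0],0]
  squeeze: 25

```text
t: 7.48
eef_pos: [0.5131, -0.2376, 0.0037]
tool_rot: [-0.0, 0.875, -0.485, 0.0]
contact_force: [-0.1, 0.3, 1.3]
gripper_width: 0.406
```

arm_command:
  series:
    - [28,[0,0,-10],0]
    - [28,[0,0,-40],0]
    - [28,[0,0,-80],0]
    - [28,[0,0,-120],0]
    - [28,[0,0,-140],0]
    - [28,[0,0,-140],0]

```text
t: 8.22
eef_pos: [0.5141, -0.238, 0.1456]
tool_rot: [-0.0, 0.875, -0.485, 0.002]
contact_force: [0.2, 0.1, -1.1]
gripper_width: 0.411
```

```bash
python3 - <<'E'
from h import *
m,im=shot("wrist","w7");
print(plan([.578,-.037,.143],-.296-np.pi/2),status.get_obs()["gripper_width"])
E
```

```text
(array([-135.8, -161.3,    1.1]), np.float64(0.8542), array([ 0.5131, -0.2377,  0.1441]), np.float64(-1.0126)) 0.41061334156882406
```

View pics/w7.png

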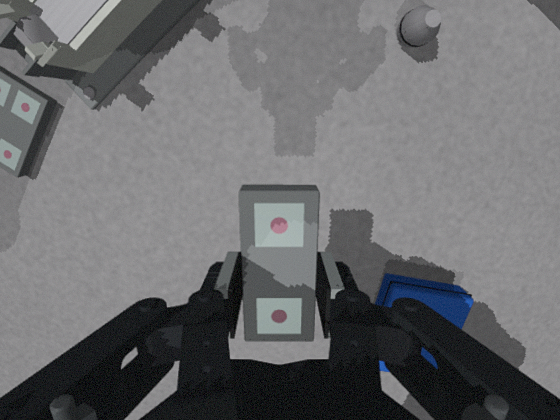

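Carrier held, with its dots at (279,226) and (279,317). Moving over the magazine.

arm_command:
  series:
    - [28,[-22,-27,0],0.14]
    - [28,[-45,-54,0],0.28]
    - [28,[-68,-81,0],0.42]
    - [28,[-91,-108,0],0.57]
    - [28,[-114,-135,0],0.71]
    - [28,[-135.8,-161.3,0],0.854]
    - [28,[-135.8,-161.3,0],0.854]
    - [28,[-135.8,-161.3,0],0.854]

```text
t: 9.28
eef_pos: [0.5769, -0.0375, 0.1424]
tool_rot: [-0.001, -0.596, 0.803, 0.0]
contact_force: [0.1, -0.5, 0.1]
gripper_width: 0.407
```

```bash
python3 - <<'E'
from h import *
m,im=shot("wrist","w8"); o,p,R=tool()
P,c,y,l=carrier(im,m,(230,180,330,345),p[2]+.0105); print(P,c,y,l,"in tool",R.T@(c-p))
print(plan([.578,-.037,.08],-.296-np.pi/2))
m,im=shot("scene","sc8",(230,150,370,290),4)
E
```

```text
[[278.9 225. ]
 [278.8 315.8]] [ 0.57716253 -0.03697989  0.15307777] 2.8456942161978462 0.04782690803306743 in tool [-0.0011892   0.00017487 -0.01050132]
(array([-1.5, -0.8, 62.6]), np.float64(-0.0001), array([ 0.577 , -0.0382,  0.1426]), np.float64(-1.8669))
```

View pics/w8.png

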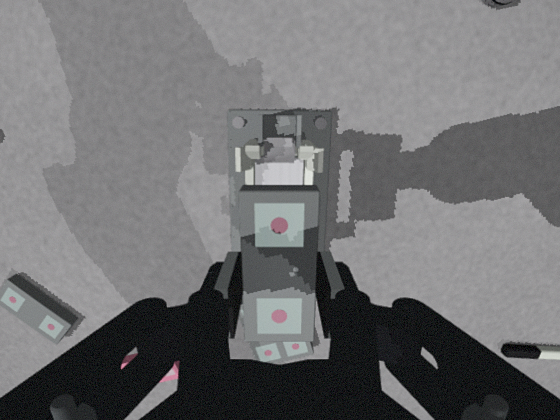

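View pics/sc8.png

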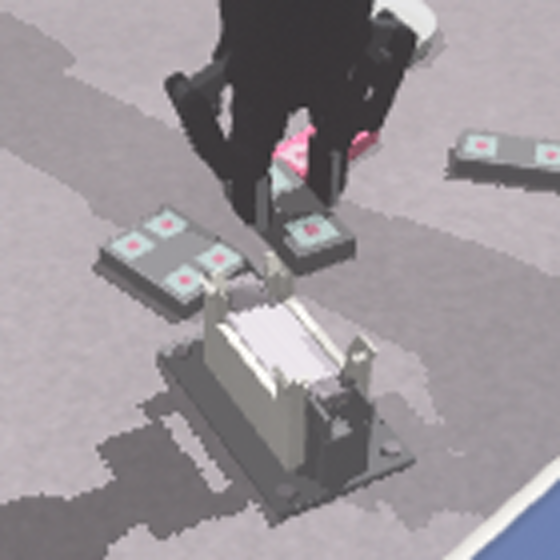

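arm_command:
  series:
    - [28,[-0.5,-0.5,20],0]
    - [28,[-0.5,-0.5,40],0]
    - [28,[-0.5,-0.5,50],0]
    - [28,[-0.5,-0.5,50],0]
    - [28,[-0.5,-0.5,50],0]

```text
t: 10.0
eef_pos: [0.579, -0.0369, 0.0943]
tool_rot: [0.0, -0.595, 0.804, -0.0]
contact_force: [0.3, -0.1, 0.1]
gripper_width: 0.412
```

```bash
python3 - <<'E'
from h import *
print(tool()[1],plan([.578,-.037,.08],-.296-np.pi/2))
m,im=shot("wrist","w9",(180,80,380,380),2); 
m,im=shot("scene","sc9",(230,170,370,290),5)
E
```

```text
[ 0.57903724 -0.03689217  0.094274  ] (array([ 0.4,  1. , 14.3]), np.float64(-0.0001), array([ 0.579 , -0.0369,  0.0943]), np.float64(-1.8669))
```

View pics/w9.png

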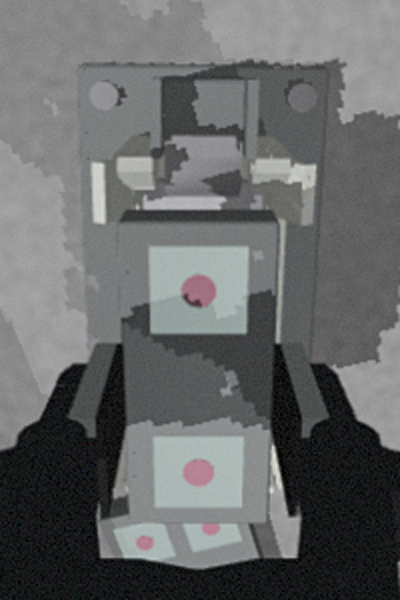

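View pics/sc9.png

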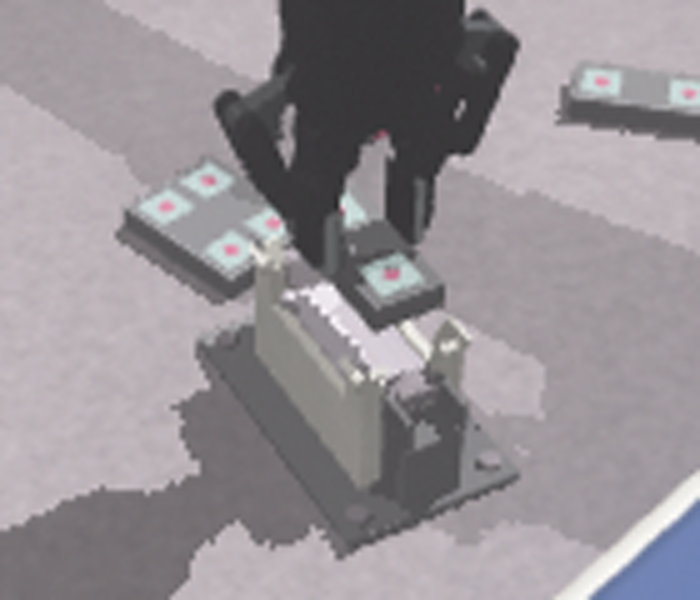

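```bash
python3 - <<'E'
from h import *
m=camera_model("wrist"); o,p,R=tool()
def c(*q): return [(180+x/2-.25,80+y/2-.25) for x,y in q]
H=ray(m,c((104,96),(301,96)),.006); print("holes",H.mean(0),(R.T@(H.mean(0)-p))*1e3, np.arctan2(*(H[1]-H[0])[[1,0]])+np.pi/2)
F=ray(m,c((79,66),(328,66)),.006); print("foot top edge",(R.T@(F.mean(0)-p))*1e3,np.linalg.norm(F[1]-F[0]))
for L in (.046,.052,.058):
    G=ray(m,c((117,158),(290,158)),L+.016); print("guide",(R.T@(G.mean(0)-p))*1e3,np.linalg.norm(G[1]-G[0]))
    G=ray(m,c((155,158),(250,158)),L+.016); print("guide in",(R.T@(G.mean(0)-p))*1e3,np.linalg.norm(G[1]-G[0]))
P=ray(m,c((198,291),(198,472)),p[2]+.0105); print("dots",(R.T@(P.T-p[:,None])).T*1e3)
P=ray(m,c((120,222),(278,222)),p[2]+.0105); print("carrier end",(R.T@(P.T-p[:,None])).T*1e3)
# foot far edge rule: centre = far edge - 75mm along tool y
E
```

```text
holes [ 0.63815274 -0.05581299  0.006     ] [  1.16659951 -61.92548708  88.51331683] -0.29672527592655884
foot top edge [  1.52155946 -72.36943583  88.52773227] 0.08796647500211699
guide [  1.03146729 -47.62059961  32.49336614] 0.04823088096361878
guide in [  0.74773294 -47.59693582  32.49345177] 0.026462895526533612
guide [  0.97640827 -48.46607376  26.4945618 ] 0.046618455577803926
guide in [  0.70215956 -48.44320109  26.49464456] 0.025578204148797152
guide [  0.92134926 -49.31154791  20.49575745] 0.04500603019198911
guide in [  0.65658617 -49.28946636  20.49583736] 0.024693512771060674
dots [[ -0.5682799  -23.76611454 -10.46663222]
 [ -0.62476536  23.91492827 -10.53309874]]
carrier end [[-17.55045059 -39.73440873 -10.43726455]
 [ 16.89048794 -39.69156372 -10.45172404]]
```

Compared at equal heights, the magazine sits about 1.4 mm to tool +x and 1 mm to +y of the carrier. Correcting and descending gently.

arm_command:
  series:
    - [28,[1.4,1,0],0]
    - [28,[1.4,1,5],0]
    - [28,[1.4,1,10],0]
    - [28,[1.4,1,15],0]
    - [28,[1.4,1,19],0]
    - [28,[1.4,1,21],0]
    - [28,[1.4,1,22],0]
    - [28,[1.4,1,22],0]

```text
t: 11.1
eef_pos: [0.5772, -0.0376, 0.0716]
tool_rot: [0.0, -0.595, 0.804, -0.0]
contact_force: [-0.1, 1.1, -0.4]
gripper_width: 0.409
```

arm_command:
  series:
    - [28,[0,0,1],0]
    - [28,[0,0,2],0]
    - [28,[0,0,3],0]
    - [28,[0,0,4],0]

```text
t: 11.6
eef_pos: [0.5772, -0.0376, 0.0676]
tool_rot: [0.0, -0.595, 0.804, -0.0]
contact_force: [-0.5, -0.4, -0.8]
gripper_width: 0.407
```

arm_command:
  series:
    - [28,[0,0,1],0]
    - [28,[0,0,2],0]
    - [28,[0,0,3],0]

```text
t: 11.98
eef_pos: [0.5772, -0.0376, 0.0645]
tool_rot: [0.0, -0.595, 0.804, -0.0]
contact_force: [0.4, -0.2, -0.1]
gripper_width: 0.408
```

arm_command:
  series:
    - [28,[0,0,1],0]
    - [28,[0,0,2],0]
    - [28,[0,0,3],0]

```text
t: 12.35
eef_pos: [0.5772, -0.0376, 0.0615]
tool_rot: [-0.0, -0.595, 0.804, -0.0]
contact_force: [0.3, 0.3, -1.5]
gripper_width: 0.407
```

```bash
python3 - <<'E'
from h import *
m,im=shot("scene","sc10",(230,170,370,290),5); print(status.get_obs()["contact_force"])
E
```

```text
[-0.67796866 -0.89758423 -0.79297943]
```

View pics/sc10.png

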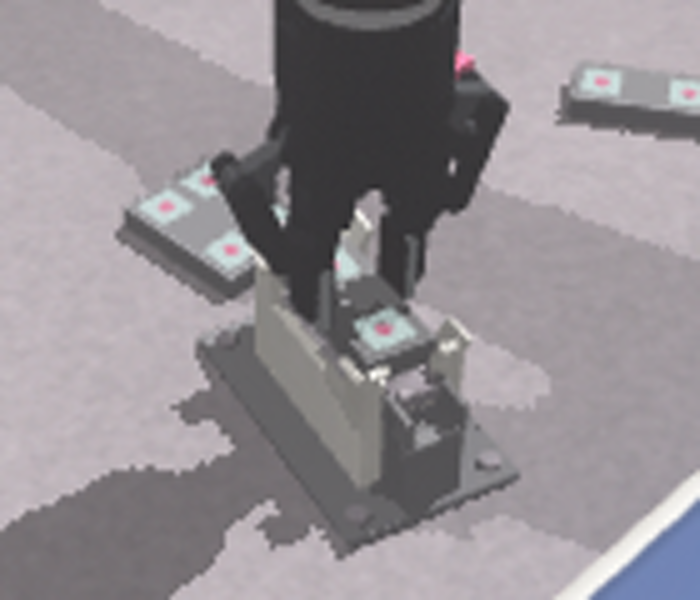

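The carrier is between the corner guides. Continuing down gently.

arm_command:
  series:
    - [28,[0,0,1],0]
    - [28,[0,0,2],0]

```text
t: 12.65
eef_pos: [0.5772, -0.0376, 0.0596]
tool_rot: [-0.0, -0.595, 0.804, 0.0]
contact_force: [-1.4, 0.5, 2.9]
gripper_width: 0.407
```

arm_command:
  series:
    - [28,[0,0,1],0]
    - [28,[0,0,2],0]

```text
t: 12.9
eef_pos: [0.5779, -0.0376, 0.0582]
tool_rot: [0.001, -0.595, 0.804, -0.0]
contact_force: [-0.4, -0.9, 5.5]
gripper_width: 0.407
```

arm_command:
  series:
    - [28,[0,0,1],0]
    - [28,[0,0,2],0]

```text
t: 13.15
eef_pos: [0.5783, -0.0376, 0.0565]
tool_rot: [0.001, -0.595, 0.804, -0.001]
contact_force: [-0.7, 1.2, 6.4]
gripper_width: 0.41
```

Contact came at TCP z about 0.060, so the lips' undersides are around 0.050. Now I'll release, rise, shut the fingers and look.

arm_command:
  series:
    - [28,[0,0,-2],0]
    - [50,[0,0,-2],0]
    - [50,[0,0,-2],0]
    - [50,[0,0,-2],0]
    - [50,[0,0,-15],0]
    - [50,[0,0,-35],0]
    - [0,[0,0,-55],0]
    - [0,[0,0,-60],0]

```text
t: 14.15
eef_pos: [0.5783, -0.0376, 0.1176]
tool_rot: [0.001, -0.595, 0.804, -0.001]
contact_force: [0.6, 0.1, 0.5]
gripper_width: 0.165
```

arm_command:
  series:
    - [0,[0,0,0],0]
    - [0,[0,0,0],0]
    - [0,[0,0,0],0]

```text
t: 14.52
eef_pos: [0.5767, -0.0376, 0.1149]
tool_rot: [-0.001, -0.595, 0.804, 0.0]
contact_force: [-0.0, 0.6, -0.1]
gripper_width: 0.001
```

```bash
python3 - <<'E'
from h import *
o,p,R=tool(); print(p,o["contact_force"],o["gripper_width"])
m,im=shot("scene","sc11",(230,130,370,290),4)
P,c,y,l=carrier(im,m,(290,225,320,250),.07); print(P,c,y,l)
for z in (0,.005,.01,.017): print(z,(proj(m,p+R@[0,0,z])[0]-[230,130])*4)
m,im=shot("wrist","w11"); 
E
```

```text
[ 0.57670734 -0.03760775  0.11490367] [-0.03881901  0.6017329  -0.07114941] 0.0012464880130480978Traceback (most recent call last):
  File "<stdin>", line 4, in <module>
  File "h.py", line 31, in carrier
    k=sorted(k,key=lambda i:-s[i,4])[:2]; P=c[k]+[x0,y0]; W=ray(m,P,zt); d=W[1]-W[0]
                                                                           ~^^^
IndexError: index 1 is out of bounds for axis 0 with size 1
```

View pics/sc11.png

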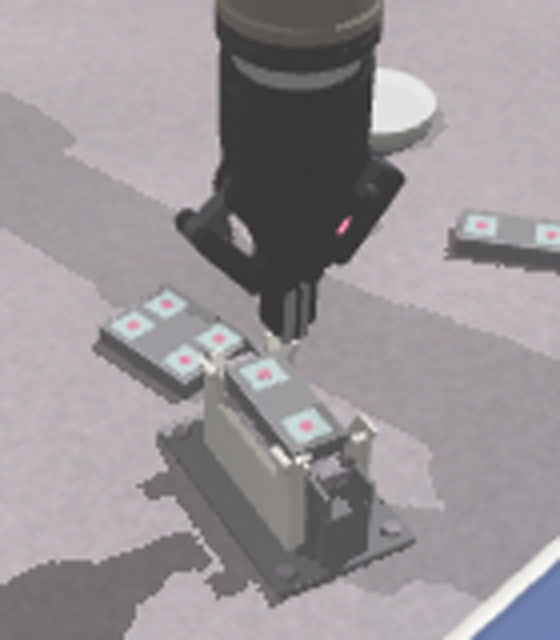

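```bash
python3 - <<'E'
from h import *
o,p,R=tool()
m,im=shot("scene","sc12",(270,195,345,280),7)
P,c,y,l=carrier(im,m,(288,215,315,245),.0705); print(P,c,y,l)
for z in (0,.005,.01,.017): print(z,(proj(m,p+R@[0,0,z])[0]-[230,130])*4)
m,im=shot("wrist","w12"); P,c,y,l=carrier(im,m,(230,160,330,300),.0705); print(P,c,y,l,R.T@(c-p)*1e3)
E
```

```text
[[306.2 235.8]
 [295.8 223. ]] [ 0.57614081 -0.03627649  0.0705    ] 2.819118444763668 0.048168755135537644
0 [284.91132221 338.63650887]
0.005 [284.65894234 345.58882024]
0.01 [284.4082812  352.49481575]
0.017 [284.06020913 362.086295  ]Traceback (most recent call last):
  File "<stdin>", line 6, in <module>
  File "h.py", line 31, in carrier
    k=sorted(k,key=lambda i:-s[i,4])[:2]; P=c[k]+[x0,y0]; W=ray(m,P,zt); d=W[1]-W[0]
                                                                           ~^^^
IndexError: index 1 is out of bounds for axis 0 with size 1
```

View pics/sc12.png

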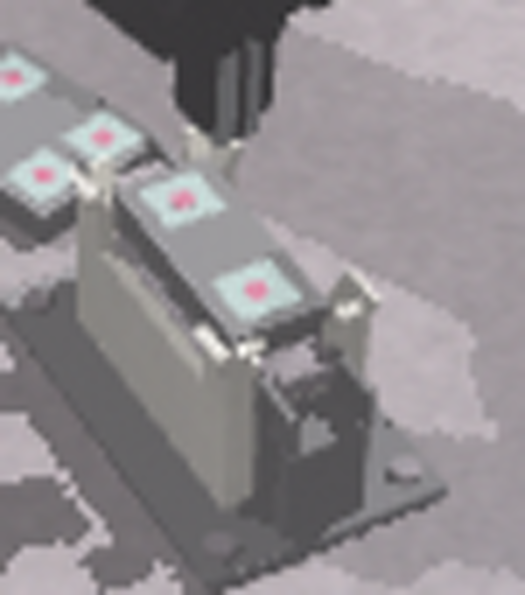

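View pics/w12.png

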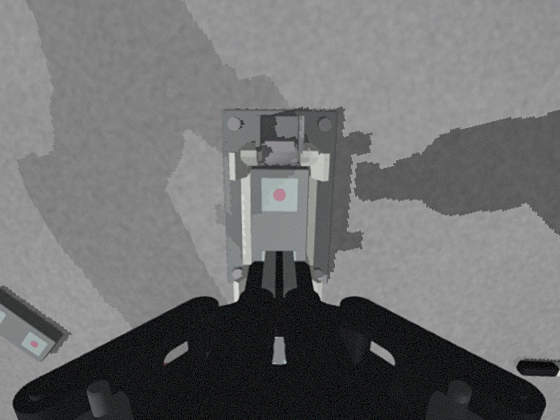

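```bash
python3 - <<'E'
from h import *
im=cv2.imread("pics/w12.png"); m=camera_model("wrist"); o,p,R=tool()
h=cv2.cvtColor(im,cv2.COLOR_BGR2HSV)[180:210,265:295]; mk=((h[...,1]>55)&((h[...,0]>160)|(h[...,0]<12))&(h[...,2]>60))
yy,xx=np.nonzero(mk); px=(xx.mean()+265,yy.mean()+180); w=ray(m,px,.0705)[0]; print(px,p,R.T@(w-p)*1e3)
E
```

```text
(np.float64(279.0194174757282), np.float64(194.3398058252427)) [ 0.57694922 -0.03760018  0.11517992] [ -0.38247219 -24.034153    44.66350763]
```

The wrist view shows the carrier in the mouth within 0.4 mm of the tool axis, and the scene view shows it level. Pressing on the bar with shut fingers.

arm_command:
  series:
    - [0,[0,0,12],0]
    - [0,[0,0,24],0]
    - [0,[0,0,34],0]
    - [0,[0,0,38],0]
    - [0,[0,0,39],0]
    - [0,[0,0,40],0]

```text
t: 15.42
eef_pos: [0.5775, -0.0377, 0.0758]
tool_rot: [0.0, -0.595, 0.804, -0.0]
contact_force: [0.4, 0.2, -0.5]
gripper_width: 0.001
```

arm_command:
  series:
    - [0,[0,0,1],0]
    - [0,[0,0,2],0]
    - [0,[0,0,3],0]

```text
t: 15.8
eef_pos: [0.5772, -0.0376, 0.0726]
tool_rot: [0.0, -0.595, 0.804, -0.0]
contact_force: [0.9, 1.0, 0.2]
gripper_width: 0.001
```

arm_command:
  series:
    - [0,[0,0,1],0]
    - [0,[0,0,2],0]
    - [0,[0,0,3],0]

```text
t: 16.18
eef_pos: [0.5771, -0.0376, 0.0695]
tool_rot: [-0.0, -0.595, 0.804, 0.0]
contact_force: [0.6, -0.3, 0.5]
gripper_width: -0.004
```

arm_command:
  series:
    - [0,[0,0,1],0]
    - [0,[0,0,2],0]

```text
t: 16.42
eef_pos: [0.5772, -0.0376, 0.0676]
tool_rot: [0.0, -0.595, 0.804, -0.0]
contact_force: [0.5, 0.1, 0.5]
gripper_width: -0.001
```

arm_command:
  series:
    - [0,[0,0,1],0]
    - [0,[0,0,2],0]

```text
t: 16.68
eef_pos: [0.5772, -0.0376, 0.0655]
tool_rot: [0.0, -0.595, 0.804, -0.0]
contact_force: [-0.1, -0.5, 0.0]
gripper_width: -0.002
```

arm_command:
  series:
    - [0,[0,0,1],0]
    - [0,[0,0,2],0]

```text
t: 16.92
eef_pos: [0.5779, -0.0377, 0.0642]
tool_rot: [0.001, -0.595, 0.804, -0.0]
contact_force: [-0.6, -0.8, 6.1]
gripper_width: -0.0
```

arm_command:
  series:
    - [0,[0,0,1],0]
    - [0,[0,0,2],0]

```text
t: 17.18
eef_pos: [0.5782, -0.0376, 0.0624]
tool_rot: [0.001, -0.595, 0.804, -0.001]
contact_force: [-0.8, 0.1, 5.9]
gripper_width: -0.004
```

arm_command:
  series:
    - [0,[0,0,1],0]
    - [0,[0,0,2],0]
    - [0,[0,0,3],0]

```text
t: 17.55
eef_pos: [0.5783, -0.0375, 0.0595]
tool_rot: [0.001, -0.595, 0.804, -0.001]
contact_force: [-0.3, -0.1, 7.6]
gripper_width: 0.004
```

arm_command:
  series:
    - [0,[0,0,1],0]
    - [0,[0,0,2],0]
    - [0,[0,0,3],0]

```text
t: 17.92
eef_pos: [0.5778, -0.0375, 0.0559]
tool_rot: [0.001, -0.595, 0.804, -0.0]
contact_force: [1.6, 0.5, 5.0]
gripper_width: 0.0
```

arm_command:
  series:
    - [0,[0,0,1],0]
    - [0,[0,0,2],0]

```text
t: 18.18
eef_pos: [0.5776, -0.0376, 0.0537]
tool_rot: [0.0, -0.595, 0.804, -0.0]
contact_force: [0.8, -0.5, 5.9]
gripper_width: -0.003
```

arm_command:
  series:
    - [0,[0,0,1],0]
    - [0,[0,0,2],0]

```text
t: 18.42
eef_pos: [0.5777, -0.0376, 0.0518]
tool_rot: [0.0, -0.595, 0.804, -0.0]
contact_force: [1.4, -0.3, 4.7]
gripper_width: -0.001
```

arm_command:
  series:
    - [0,[0,0,1],0]
    - [0,[0,0,2],0]

```text
t: 18.68
eef_pos: [0.5776, -0.0376, 0.0498]
tool_rot: [0.0, -0.595, 0.804, -0.0]
contact_force: [0.8, 0.5, 5.9]
gripper_width: -0.002
```

arm_command:
  series:
    - [0,[0,0,1],0]
    - [0,[0,0,2],0]
    - [0,[0,0,3],0]

```text
t: 19.05
eef_pos: [0.5776, -0.0376, 0.0469]
tool_rot: [0.0, -0.595, 0.804, -0.0]
contact_force: [2.3, -0.2, 6.9]
gripper_width: 0.002
```

arm_command:
  series:
    - [0,[0,0,0.7],0]
    - [0,[0,0,1.4],0]

```text
t: 19.3
eef_pos: [0.5776, -0.0376, 0.0455]
tool_rot: [0.0, -0.595, 0.804, -0.0]
contact_force: [1.3, 0.5, 7.1]
gripper_width: -0.003
```

arm_command:
  series:
    - [0,[0,0,0.5],0]
    - [0,[0,0,1],0]

```text
t: 19.55
eef_pos: [0.5775, -0.0375, 0.0443]
tool_rot: [0.0, -0.595, 0.804, -0.0]
contact_force: [2.4, 0.7, 4.5]
gripper_width: 0.0
```

arm_command:
  series:
    - [0,[0,0,0.5],0]
    - [0,[0,0,1],0]

```text
t: 19.8
eef_pos: [0.5775, -0.0375, 0.0433]
tool_rot: [0.0, -0.595, 0.804, -0.0]
contact_force: [2.2, -0.1, 5.7]
gripper_width: 0.001
```

```bash
python3 - <<'E'
from h import *
m,im=shot("scene","sc13",(270,195,345,280),7)
m,im=shot("wrist","w13",(200,80,360,310),2.5)
print(status.get_obs()["contact_force"],status.get_obs()["torque"])
E
```

```text
[1.65186723 1.02485161 4.9290481 ] [ 0.05301664 -0.54419347 -0.00697888]
```

View pics/sc13.png

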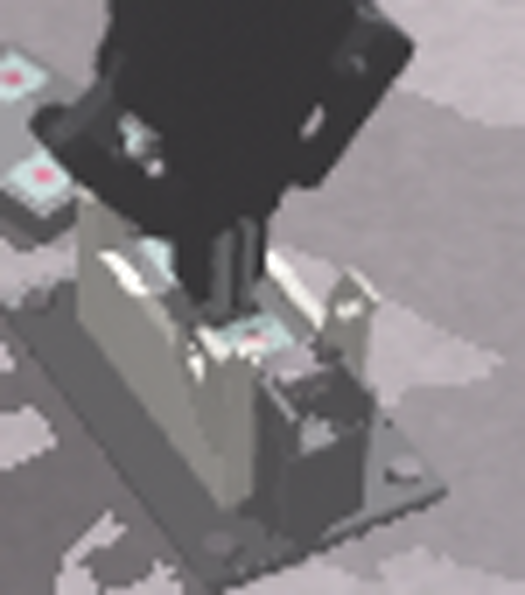

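View pics/w13.png

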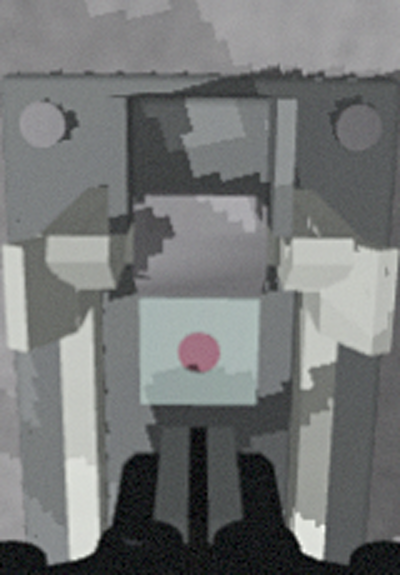

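The +x lip (wrist crop around (205,285)) has closed over the carrier, but the other end is hidden by the gripper. Pressing about 1.5 mm more, then lifting to check.

arm_command:
  series:
    - [0,[0,0,0.7],0]
    - [0,[0,0,1.4],0]
    - [0,[0,0,1.4],0]

```text
t: 20.27
eef_pos: [0.5776, -0.0376, 0.0419]
tool_rot: [0.0, -0.595, 0.804, -0.0]
contact_force: [2.9, -0.6, 5.1]
gripper_width: 0.002
```

arm_command:
  series:
    - [0,[0,0,-2],0]
    - [0,[0,0,-6],0]
    - [0,[0,0,-26],0]
    - [0,[0,0,-56],0]
    - [0,[0,0,-86],0]
    - [0,[0,0,-86],0]

```text
t: 21.02
eef_pos: [0.5774, -0.0378, 0.1293]
tool_rot: [0.001, -0.595, 0.804, -0.001]
contact_force: [0.6, -0.3, -0.1]
gripper_width: 0.001
```

```bash
python3 - <<'E'
from h import *
m,im=shot("scene","sc14",(270,195,345,280),7); P,c,y,l=carrier(im,m,(288,215,320,255),.0495); print(P,c,y,l)
m,im=shot("wrist","w14",(200,80,360,310),2.5); print(plan([.5325,.2477,.12],.6-np.pi/2))
print(carrier(cv2.imread("pics/scene0.png"),m:=camera_model("scene"),(335,175,385,205)))
E
```

```text
Traceback (most recent call last):
  File "h.py", line 31, in carrier
    k=sorted(k,key=lambda i:-s[i,4])[:2]; P=c[k]+[x0,y0]; W=ray(m,P,zt); d=W[1]-W[0]
                                                                           ~^^^
IndexError: index 1 is out of bounds for axis 0 with size 1
```

View pics/sc14.png

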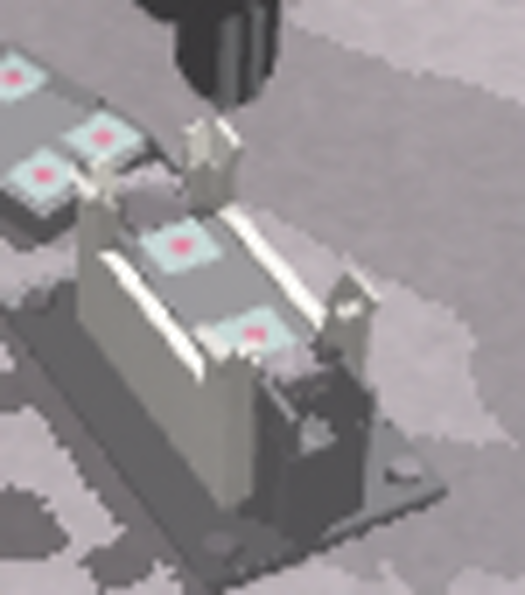

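Carrier A is in. Both dots dropped equally (7.1 px) and it stays level with the wall tops by itself, under both lips. On to carrier B.

```bash
python3 - <<'E'
from h import *
P=[(296.0,230.1),(306.4,242.9)]; m=camera_model("scene"); W=ray(m,P,.0495); print(W.mean(0),np.arctan2(*(W[0]-W[1])[[1,0]])-np.pi,np.linalg.norm(W[1]-W[0]))
print(plan([.53,.247,.125],.6-np.pi/2)); print(tool()[0]["q"])
E
```

```text
[ 0.57749414 -0.03620048  0.0495    ] -0.31212489301829516 0.04801738829618511
(array([-258.9,  127.5,    2.9]), np.float64(-0.8959), array([ 0.5764, -0.0378,  0.1279]), np.float64(-1.8667))
[ 0.04065561  0.43438347 -0.10633071  1.87636345  0.06048985  0.83462013
 -1.96321794]
```

arm_command:
  series:
    - [50,[-32,16,-10],-0.11]
    - [50,[-64,32,-10],-0.22]
    - [50,[-97,48,-10],-0.33]
    - [50,[-129,64,-10],-0.44]
    - [50,[-162,80,-10],-0.56]
    - [50,[-194,96,-10],-0.67]
    - [50,[-226,112,-10],-0.78]
    - [50,[-259,127.5,-10],-0.896]

```text
t: 22.08
eef_pos: [0.5292, 0.25, 0.1373]
tool_rot: [0.0, 0.887, -0.463, -0.0]
contact_force: [-0.3, 0.3, -0.3]
gripper_width: 0.585
```

arm_command:
  series:
    - [50,[0,0,0],0]
    - [50,[0,0,0],0]

```text
t: 22.32
eef_pos: [0.5299, 0.2476, 0.1372]
tool_rot: [0.001, 0.885, -0.466, -0.0]
contact_force: [-0.5, -1.1, -0.2]
gripper_width: 0.587
```

```bash
python3 - <<'E'
from h import *
m,im=shot("wrist","w15"); print(tool()[1])
P,c,y,l=carrier(im,m,(235,150,330,250)); print(P,c,y,l,plan([c[0],c[1],.012],y-np.pi/2))
E
```

```text
[0.53033693 0.2467009  0.13730542]
[[282.4 169.2]
 [279.4 222.8]] [0.53239145 0.24802798 0.014     ] -2.593042782028876 0.04803028085967238 (array([  0. ,  -2.6, 125.3]), np.float64(0.0518), array([0.5303, 0.2467, 0.1373]), np.float64(-0.9704))
```

View pics/w15.png

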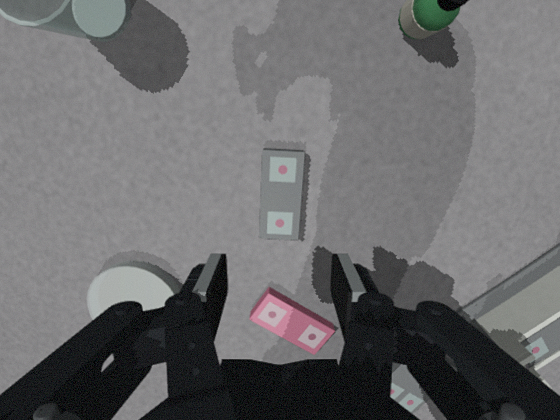

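Carrier B, the grey two-window one, is at (281,196); the pink one at (293,320) is well clear of the fingers. Descending.

arm_command:
  series:
    - [46,[0,-2.5,40],0.052]
    - [46,[0,-2.5,80],0.052]
    - [46,[0,-2.5,105],0.052]
    - [46,[0,-2.5,118],0.052]
    - [46,[0,-2.5,123],0.052]
    - [46,[0,-2.5,123],0.052]

```text
t: 23.12
eef_pos: [0.5332, 0.2487, 0.0153]
tool_rot: [-0.0, 0.872, -0.489, 0.0]
contact_force: [0.1, 0.4, -0.0]
gripper_width: 0.536
```

```bash
python3 - <<'E'
from h import *
m,im=shot("wrist","w16"); o,p,R=tool(); print(p)
P,c,y,l=carrier(im,m,(235,180,330,340)); print(P,c,y,l,R.T@(c-p),plan([c[0],c[1],.0035],y-np.pi/2))
E
```

```text
[0.53339517 0.24889841 0.01566773]
[[280.6 219.2]
 [280.6 304.7]] [0.53254875 0.24807868 0.014     ] -2.5931196762872193 0.0480553923528797 [0.00025837 0.00115185 0.00166619] (array([ 0.3,  1.2, 12.2]), np.float64(-0.0005), array([0.5334, 0.2489, 0.0157]), np.float64(-1.0228))
```

View pics/w16.png

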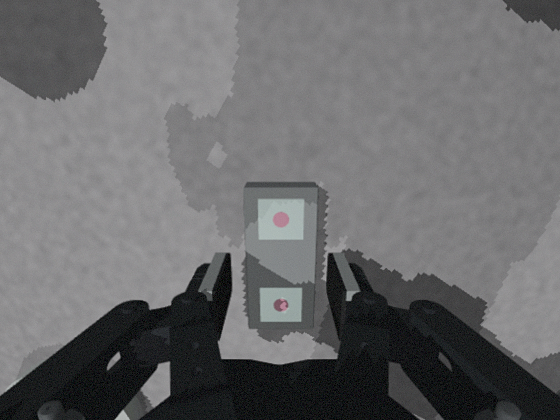

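Centred. Down 12 mm, grip and lift.

arm_command:
  series:
    - [46,[0.3,1,6],0]
    - [46,[0.3,1,12],0]
    - [46,[0.3,1,12],0]
    - [28,[0.3,1,12],0]
    - [28,[0.3,1,12],0]
    - [28,[0.3,1,12],0]
    - [28,[0.3,1,12],0]
  squeeze: 25

```text
t: 24.05
eef_pos: [0.5321, 0.248, 0.0028]
tool_rot: [-0.0, 0.872, -0.489, 0.0]
contact_force: [-0.2, -0.9, 0.4]
gripper_width: 0.415
```

arm_command:
  series:
    - [28,[0,0,0],0]
    - [28,[0,0,-10],0]
    - [28,[0,0,-50],0]
    - [28,[0,0,-100],0]
    - [28,[0,0,-138],0]
    - [28,[0,0,-138],0]

```text
t: 24.8
eef_pos: [0.5342, 0.2492, 0.1449]
tool_rot: [-0.003, 0.872, -0.489, 0.002]
contact_force: [0.0, -0.7, -0.8]
gripper_width: 0.41
```

```bash
python3 - <<'E'
from h import *
m,im=shot("wrist","w17"); o,p,R=tool(); print(p,o["gripper_width"])
P,c,y,l=carrier(im,m,(235,180,330,345),p[2]+.0105); print(P,y,l,R.T@(c-p))
print(plan([.578,-.037,p[2]],-.296-np.pi/2))
E
```

```text
[0.53291088 0.24828018 0.14269421] 0.41397526651794386
[[278.7 224.8]
 [278.9 316.2]] -2.5931115655636328 0.04877764936837007 [-0.00088736 -0.00074343 -0.01049802]
(array([ 2.670e+02,  1.102e+02, -2.000e-01]), np.float64(0.8441), array([0.5329, 0.2483, 0.1427]), np.float64(-1.0227))
```

arm_command:
  series:
    - [28,[33,14,0],0.105]
    - [28,[67,28,0],0.21]
    - [28,[100,41,0],0.315]
    - [28,[133,55,0],0.42]
    - [28,[167,69,0],0.53]
    - [28,[200,83,0],0.635]
    - [28,[233,96,0],0.74]
    - [28,[267,110.5,0],0.844]

```text
t: 25.85
eef_pos: [0.5771, -0.0395, 0.1406]
tool_rot: [-0.0, -0.593, 0.805, 0.0]
contact_force: [0.2, 0.1, -0.9]
gripper_width: 0.412
```

arm_command:
  series:
    - [28,[0,0,10],0]
    - [28,[0,0,25],0]
    - [28,[0,0,40],0]
    - [28,[0,0,48],0]
    - [28,[0,0,48],0]
    - [28,[0,0,48],0]

```text
t: 26.6
eef_pos: [0.5773, -0.0373, 0.0931]
tool_rot: [0.0, -0.595, 0.803, -0.0]
contact_force: [0.4, 0.2, -0.7]
gripper_width: 0.411
```

```bash
python3 - <<'E'
from h import *
m,im=shot("wrist","w18",(180,80,380,380),2); o,p,R=tool(); print(p,o["gripper_width"])
P,c,y,l=carrier(im,m,(240,180,320,325),p[2]+.0105); print(P,y-np.pi,l,R.T@(c-p))
print(plan([.5773,-.0376,p[2]],-.296-np.pi/2))
E
```

```text
[ 0.57736971 -0.03735091  0.09329084] 0.4110558658622552
[[278.8 224.8]
 [278.9 316.1]] -0.29553907312301453 0.0480414483781801 [-0.00061427  0.00011498 -0.01049991]
(array([ 0.3, -0. , -0. ]), np.float64(0.0005), array([ 0.5774, -0.0374,  0.0933]), np.float64(-1.8663))
```

View pics/w18.png

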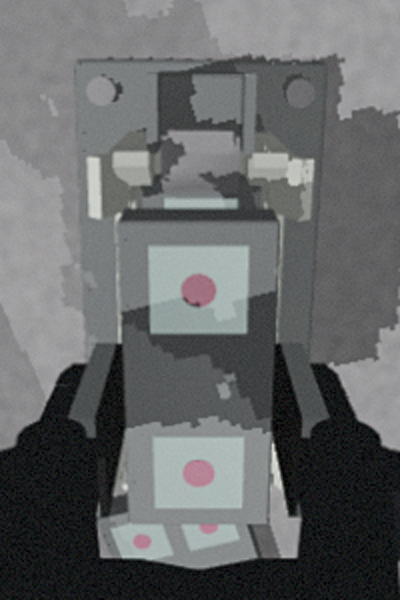

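Carrier B is held over the mouth, aligned as A was, with A visible under the +x lip. Lowering to the slopes.

arm_command:
  series:
    - [28,[0.6,0,6],0]
    - [28,[0.6,0,12],0]
    - [28,[0.6,0,18],0]
    - [28,[0.6,0,23],0]
    - [28,[0.6,0,27],0]
    - [28,[0.6,0,29],0]
    - [28,[0.6,0,31],0]
    - [28,[0.6,0,32],0]

```text
t: 27.65
eef_pos: [0.5768, -0.0381, 0.0608]
tool_rot: [0.0, -0.595, 0.804, -0.0]
contact_force: [0.7, 0.5, -2.0]
gripper_width: 0.41
```

arm_command:
  series:
    - [28,[0,0,1],0]
    - [28,[0,0,2],0]

```text
t: 27.9
eef_pos: [0.5767, -0.038, 0.0588]
tool_rot: [-0.0, -0.595, 0.804, 0.0]
contact_force: [-1.2, 0.5, 1.8]
gripper_width: 0.407
```

arm_command:
  series:
    - [28,[0,0,1],0]
    - [28,[0,0,2],0]

```text
t: 28.15
eef_pos: [0.5773, -0.0381, 0.0575]
tool_rot: [0.0, -0.595, 0.804, -0.0]
contact_force: [-1.7, 0.4, 5.9]
gripper_width: 0.411
```

Contact at about the same height as before. Releasing, shutting the fingers and checking.

arm_command:
  series:
    - [28,[0,0,-1.5],0]
    - [50,[0,0,-1.5],0]
    - [50,[0,0,-1.5],0]
    - [50,[0,0,-1.5],0]
    - [50,[0,0,-15],0]
    - [50,[0,0,-35],0]
    - [0,[0,0,-52],0]
    - [0,[0,0,-57],0]

```text
t: 29.15
eef_pos: [0.5777, -0.0381, 0.1156]
tool_rot: [0.001, -0.595, 0.804, -0.001]
contact_force: [0.8, 1.0, -0.2]
gripper_width: 0.167
```

arm_command:
  series:
    - [0,[0,0,0],0]
    - [0,[0,0,0],0]
    - [0,[0,0,0],0]

```text
t: 29.52
eef_pos: [0.5763, -0.0381, 0.1131]
tool_rot: [-0.001, -0.595, 0.804, 0.0]
contact_force: [0.4, -0.1, -0.3]
gripper_width: 0.001
```

```bash
python3 - <<'E'
from h import *
m,im=shot("scene","sc19",(270,195,345,280),7)
P,c,y,l=carrier(im,m,(288,215,315,245),.0705); print(P,c,y,l)
m,im=shot("wrist","w19",(180,80,380,310),2.5); o,p,R=tool()
h=cv2.cvtColor(im,cv2.COLOR_BGR2HSV)[180:210,265:295]; mk=((h[...,1]>55)&((h[...,0]>160)|(h[...,0]<12))&(h[...,2]>60))
yy,xx=np.nonzero(mk); px=(xx.mean()+265,yy.mean()+180); w=ray(m,px,.0705)[0]; print(px,p,R.T@(w-p)*1e3)
E
```

```text
[[306.2 235.6]
 [295.  223.2]] [ 0.57555586 -0.0369266   0.0705    ] 2.871117895336655 0.04768461387555579
(np.float64(278.8076923076923), np.float64(194.55769230769232)) [ 0.57645772 -0.03808002  0.11333594] [ -0.48165889 -24.30866707  42.81632252]
```

View pics/sc19.png

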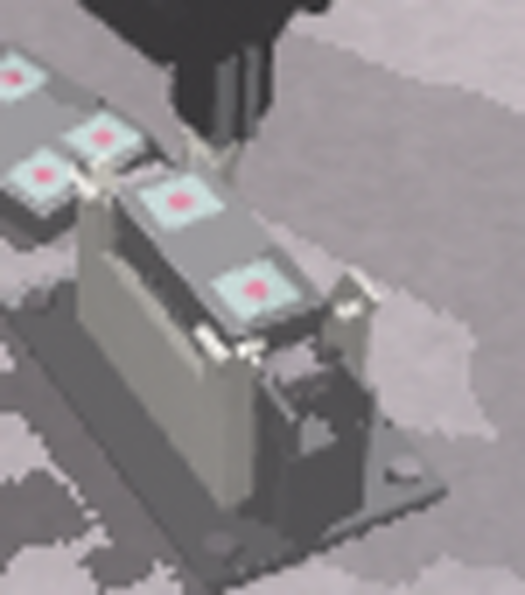

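View pics/w19.png

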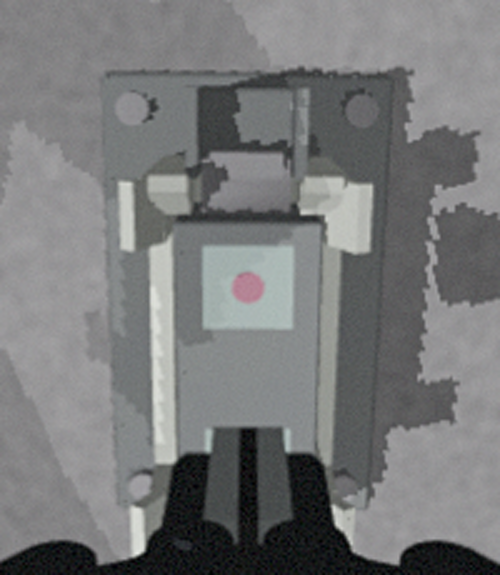

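Carrier B is laid in the mouth, level (dots at (295,223) and (306,236)). Pressing slowly: A's snap came at TCP z about 0.0445, so the dead stop should be near 0.0427.

arm_command:
  series:
    - [0,[-0.4,-0.4,12],0]
    - [0,[-0.4,-0.4,24],0]
    - [0,[-0.4,-0.4,34],0]
    - [0,[-0.4,-0.4,40],0]
    - [0,[-0.4,-0.4,43],0]
    - [0,[-0.4,-0.4,45],0]
    - [0,[-0.4,-0.4,46],0]

```text
t: 30.5
eef_pos: [0.5774, -0.0378, 0.068]
tool_rot: [0.0, -0.595, 0.804, -0.0]
contact_force: [0.2, -0.3, -0.3]
gripper_width: 0.004
```

arm_command:
  series:
    - [0,[0,0,0.7],0]
    - [0,[0,0,1.4],0]
    - [0,[0,0,2.1],0]
    - [0,[0,0,2.8],0]

```text
t: 31.0
eef_pos: [0.5774, -0.0378, 0.0652]
tool_rot: [0.0, -0.595, 0.804, -0.0]
contact_force: [-1.1, -0.7, 4.2]
gripper_width: 0.0
```

arm_command:
  series:
    - [0,[0,0,0.7],0]
    - [0,[0,0,1.4],0]
    - [0,[0,0,2],0]

```text
t: 31.38
eef_pos: [0.5782, -0.0379, 0.0639]
tool_rot: [0.001, -0.595, 0.804, -0.001]
contact_force: [-1.0, -0.3, 7.1]
gripper_width: 0.001
```

arm_command:
  series:
    - [0,[0,0,0.7],0]
    - [0,[0,0,1.4],0]
    - [0,[0,0,2],0]

```text
t: 31.75
eef_pos: [0.5787, -0.0379, 0.0623]
tool_rot: [0.001, -0.595, 0.804, -0.001]
contact_force: [-0.2, -0.2, 8.6]
gripper_width: -0.001
```

arm_command:
  series:
    - [0,[0,0,0.7],0]
    - [0,[0,0,1.4],0]
    - [0,[0,0,2],0]

```text
t: 32.12
eef_pos: [0.5788, -0.0379, 0.0604]
tool_rot: [0.001, -0.595, 0.804, -0.001]
contact_force: [-0.3, -0.5, 9.8]
gripper_width: -0.003
```

arm_command:
  series:
    - [0,[0,0,0.5],0]
    - [0,[0,0,1],0]
    - [0,[0,0,1.5],0]
    - [0,[0,0,2],0]

```text
t: 32.62
eef_pos: [0.5787, -0.0378, 0.058]
tool_rot: [0.001, -0.595, 0.804, -0.001]
contact_force: [0.3, -0.2, 6.6]
gripper_width: 0.001
```

arm_command:
  series:
    - [0,[0,0,0.5],0]
    - [0,[0,0,1],0]
    - [0,[0,0,1.5],0]
    - [0,[0,0,2],0]

```text
t: 33.12
eef_pos: [0.5788, -0.0378, 0.0561]
tool_rot: [0.001, -0.595, 0.804, -0.001]
contact_force: [-0.0, -0.2, 6.0]
gripper_width: 0.004
```

arm_command:
  series:
    - [0,[0,0,0.5],0]
    - [0,[0,0,1],0]
    - [0,[0,0,1.5],0]
    - [0,[0,0,2],0]

```text
t: 33.62
eef_pos: [0.5788, -0.0378, 0.0541]
tool_rot: [0.001, -0.595, 0.804, -0.001]
contact_force: [0.0, -0.1, 8.4]
gripper_width: 0.001
```

arm_command:
  series:
    - [0,[0,0,0.5],0]
    - [0,[0,0,1],0]
    - [0,[0,0,1.5],0]
    - [0,[0,0,2],0]

```text
t: 34.12
eef_pos: [0.5788, -0.0378, 0.0522]
tool_rot: [0.001, -0.595, 0.804, -0.001]
contact_force: [0.2, 0.3, 6.9]
gripper_width: 0.003
```

arm_command:
  series:
    - [0,[0,0,0.5],0]
    - [0,[0,0,1],0]
    - [0,[0,0,1.5],0]
    - [0,[0,0,2],0]

```text
t: 34.62
eef_pos: [0.5788, -0.0378, 0.0502]
tool_rot: [0.001, -0.595, 0.804, -0.001]
contact_force: [-0.5, 0.8, 8.2]
gripper_width: 0.002
```

arm_command:
  series:
    - [0,[0,0,0.5],0]
    - [0,[0,0,1],0]
    - [0,[0,0,1.5],0]
    - [0,[0,0,2],0]

```text
t: 35.12
eef_pos: [0.5788, -0.0378, 0.0482]
tool_rot: [0.001, -0.595, 0.804, -0.001]
contact_force: [0.4, 0.3, 9.1]
gripper_width: 0.004
```

arm_command:
  series:
    - [0,[0,0,0.5],0]
    - [0,[0,0,1],0]

```text
t: 35.38
eef_pos: [0.5788, -0.0378, 0.0473]
tool_rot: [0.001, -0.595, 0.804, -0.001]
contact_force: [0.2, 0.4, 9.3]
gripper_width: 0.002
```

arm_command:
  series:
    - [0,[0,0,0.5],0]
    - [0,[0,0,1],0]

```text
t: 35.62
eef_pos: [0.5788, -0.0378, 0.0463]
tool_rot: [0.001, -0.595, 0.804, -0.001]
contact_force: [-0.1, -0.1, 9.5]
gripper_width: -0.0
```

arm_command:
  series:
    - [0,[0,0,0.3],0]
    - [0,[0,0,0.6],0]

```text
t: 35.88
eef_pos: [0.5788, -0.0378, 0.0457]
tool_rot: [0.001, -0.595, 0.804, -0.001]
contact_force: [-0.9, -0.9, 9.3]
gripper_width: -0.001
```

arm_command:
  series:
    - [0,[0,0,0.3],0]
    - [0,[0,0,0.6],0]

```text
t: 36.12
eef_pos: [0.5788, -0.0378, 0.0449]
tool_rot: [0.001, -0.595, 0.804, -0.001]
contact_force: [1.0, -0.3, 7.3]
gripper_width: -0.0
```

arm_command:
  series:
    - [0,[0,0,0.3],0]
    - [0,[0,0,0.5],0]

```text
t: 36.38
eef_pos: [0.5788, -0.0378, 0.0444]
tool_rot: [0.001, -0.595, 0.804, -0.001]
contact_force: [0.5, 0.7, 7.5]
gripper_width: 0.001
```

arm_command:
  series:
    - [0,[0,0,0.3],0]
    - [0,[0,0,0.5],0]

```text
t: 36.62
eef_pos: [0.5788, -0.0378, 0.0439]
tool_rot: [0.001, -0.595, 0.804, -0.001]
contact_force: [-0.5, -0.4, 7.5]
gripper_width: -0.003
```

The force dropped from 9.4 to 7.4 N at 0.0449, which is the snap, and I'm now 1 mm past it. Taking a look before lifting.

```bash
python3 - <<'E'
from h import *
m,im=shot("wrist","w20",(200,80,360,310),2.5); print(status.get_obs()["contact_force"])
m,im=shot("scene","sc20",(270,195,345,280),7)
E
```

```text
[ 0.94337238 -1.2342497   6.95465874]
```

View pics/w20.png

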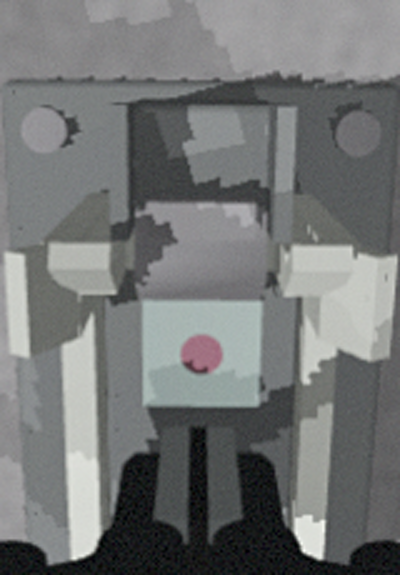

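View pics/sc20.png

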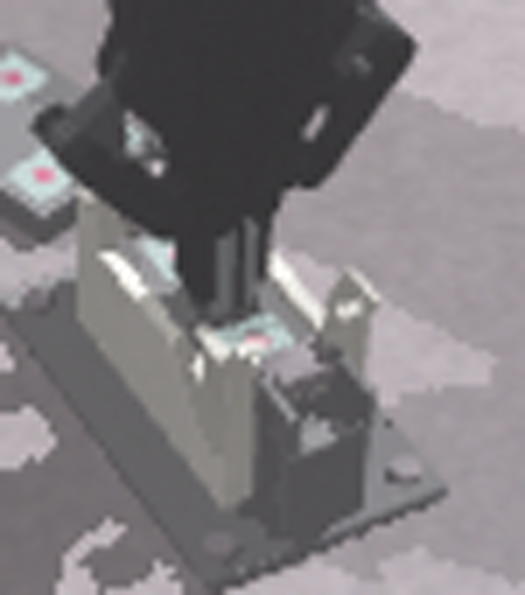

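The +x lip is closed over B. Lifting slowly to see whether both ends stay down.

arm_command:
  series:
    - [0,[0,0,-0.7],0]
    - [0,[0,0,-1.5],0]
    - [0,[0,0,-3],0]
    - [0,[0,0,-8],0]
    - [0,[0,0,-30],0]
    - [0,[0,0,-60],0]
    - [0,[0,0,-90],0]
    - [0,[0,0,-90],0]

```text
t: 37.72
eef_pos: [0.5788, -0.0379, 0.1352]
tool_rot: [0.002, -0.595, 0.804, -0.001]
contact_force: [-0.4, 0.0, 0.5]
gripper_width: 0.003
```

```bash
python3 - <<'E'
from h import *
m,im=shot("scene","sc21",(270,195,345,280),7); print(status.get_obs()["contact_force"])
h=cv2.cvtColor(im,cv2.COLOR_BGR2HSV)[222:250,288:315]
E
```

```text
[ 0.14257839  0.33086458 -0.93944442]
```

View pics/sc21.png

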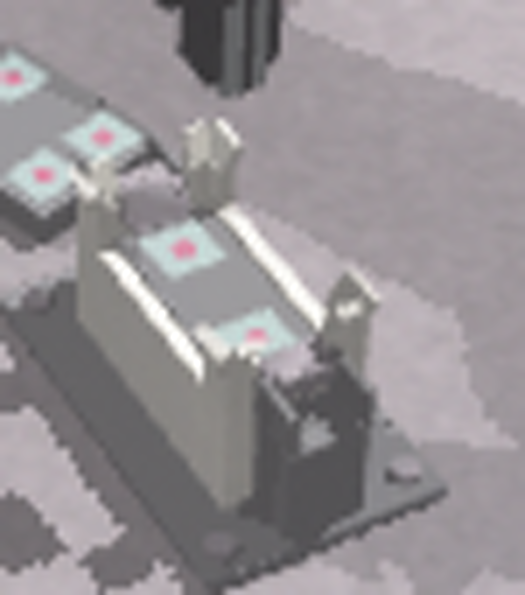

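Both dots, at (296.3,230.6) and (306.7,242.9), match A's seated position, and B stays down by itself. One last wrist look at the −x end.

arm_command:
  series:
    - [0,[0,-20,-15],0]
    - [0,[0,-45,-30],0]
    - [0,[0,-65,-40],0]
    - [0,[0,-65,-40],0]
    - [0,[0,-65,-40],0]

```text
t: 38.4
eef_pos: [0.6378, -0.0564, 0.1712]
tool_rot: [-0.001, -0.595, 0.803, 0.001]
contact_force: [-0.1, -0.1, 0.2]
gripper_width: -0.001
```

```bash
python3 - <<'E'
from h import *
m,im=shot("wrist","w22",(190,110,390,310),3)
P,c,y,l=carrier(im,m,(240,120,330,300),.0495); print(P,c,y-np.pi,y,l)
m,im=shot("scene","sc22")
E
```

```text
Traceback (most recent call last):
  File "h.py", line 31, in carrier
    k=sorted(k,key=lambda i:-s[i,4])[:2]; P=c[k]+[x0,y0]; W=ray(m,P,zt); d=W[1]-W[0]
                                                                           ~^^^
IndexError: index 1 is out of bounds for axis 0 with size 1
```

View pics/w22.png

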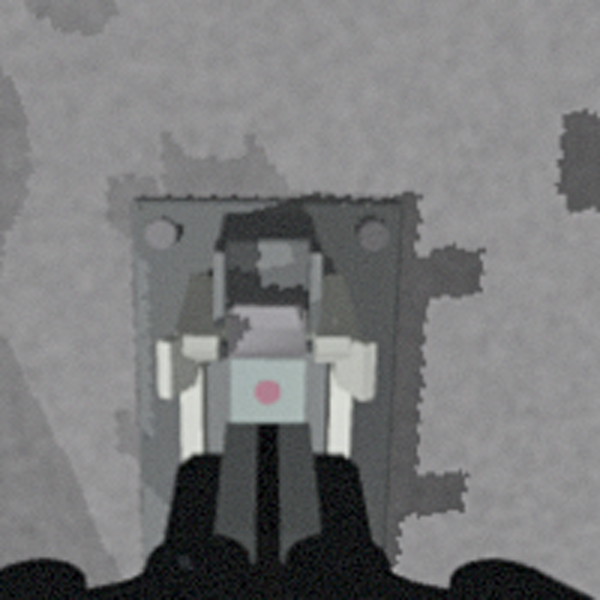

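arm_command:
  series:
    - [85,[0,30,-20],0]
    - [85,[0,65,-40],0]
    - [85,[0,100,-50],0]
    - [85,[0,130,-50],0]
    - [85,[0,130,-50],0]
    - [85,[0,130,-50],0]

```text
t: 39.2
eef_pos: [0.515, -0.019, 0.2227]
tool_rot: [-0.0, -0.595, 0.804, -0.0]
contact_force: [0.2, -0.2, -0.1]
gripper_width: 0.995
```

```bash
python3 - <<'E'
from h import *
m,im=shot("wrist","w23",(200,50,360,240),3)
P,c,y,l=carrier(im,m,(255,80,310,200),.0495); print(P,c,y-np.pi,y,l)
m,im=shot("scene","sc23")
E
```

```text
[[279.   93.2]
 [278.4 144.2]] [ 0.57827611 -0.03776449  0.0495    ] -0.3072787722893149 2.8343138813004782 0.04790075514237785
```

View pics/w23.png

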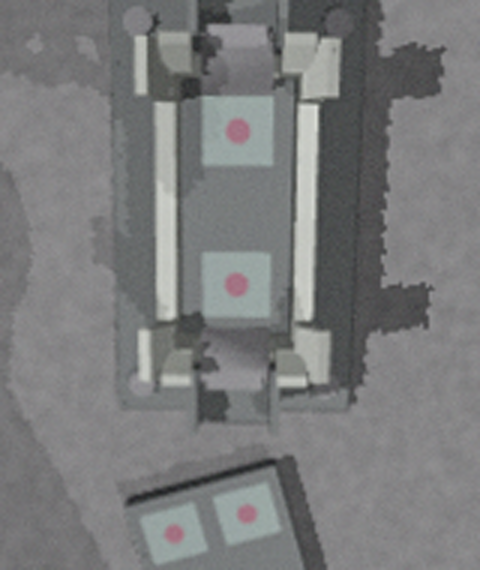

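View pics/sc23.png

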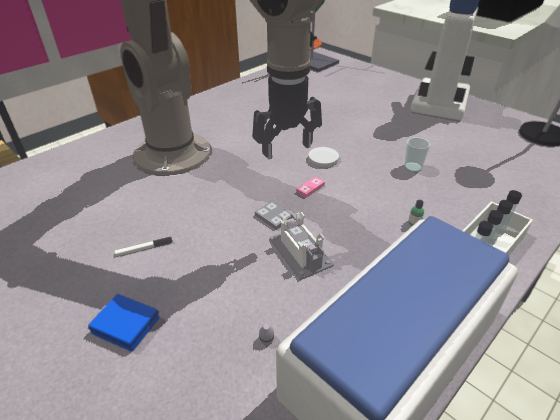

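Both lips cover the carrier's ends (wrist crop (238,75) and (238,345)). The carrier is centred and in line, and nothing else has moved. Handing in.

```bash
python3 -c "
from station import bot
print(bot.hand_in())"
```

```text
the job is handed in; nothing more can be done
None
```

Both narrow carriers are in the spring magazine, pressed in one after the other, and I handed the job in at about 39 s of the 72 s allowed; it reports no verdict.

- **Snaps:** Each carrier gave a clear force drop at about the same height, from 7.1 to 4.5 N for the first and from 9.3 to 7.3 N for the second. The highest pressing force I read was 9.8 N, though I only had a reading at the end of each move, not continuously.
- **Last checks:** With the arm withdrawn, the wrist view showed both lips closed over the top carrier. It measured within about 1 mm of the well's middle, and its direction was within about 0.01 rad of the magazine's. In the scene view it sat level and stayed down by itself, and the bystanders were where they started. I didn't check the lower carrier separately after the second went in.
- **What failed or disagreed:** My first grasp closed above the first carrier without touching it. In the pictures the fingertips sit about level with the reported TCP, not 17 mm ahead of it as stated, so I gripped about 15 mm lower after that. The first look at the far lip was from the wrong side, and I repeated it. The platform depth can't be read directly, so it is inferred from the snaps and from how the carrier sits.

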